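# Nip a block for drilling with a quarter-turn T-slot stop

### The arm

A 6-joint arm with a two-finger parallel gripper is mounted at the origin on the work surface. World frame = base frame: x ahead of the robot, y to its left, z up, the work surface at z = 0. Lengths are in m, angles in rad, forces in N, time in s.
With the tool pointing down it reaches from about 0.35 to 1 m from the base axis. Payload 7.1 kg.
Tool frame: the origin (TCP) lies at the very end of the fingers, on their centre line; the grasp point (between the pads) lies 19 mm behind it (r.hold_point_z is the x of the grasp point in the tool frame, in m); x points along the fingers, y is the direction in which the jaws open and shut, and the axes are right-handed (so a half turn about x gives the same grasp; the last joint's range is limited). The gripper opens to 85 mm and grips with 20 to 120 N. Pads are 22 mm wide; open, the fingers measure 114 mm over their backs; the gripper's body (76 mm by 85 mm) begins 54 mm behind the grasp point. The pads swing forward as they close: fully open they stand 13 mm farther back than shut.
Start: joints at [1.189, 0.423, 1.63, -0, 1.089, -0.019], TCP at [0.222, 0.584, 0.231] pointing down, gripper open.
Joint ranges: [-3, 3], [-0.9, 2.11], [0.09, 2.58], [-1.31, 4.45], [0.11, 2.69], [-2.54, 2.54]. Speed limits (rad/s): [2.39, 2.39, 3.01, 3.14, 3.14, 3.14].

### API

Orientations are given as a unit quaternion [x, y, z, w].
In Python, from station import sense, imaging, ticket, nets, r gives the robot as it stands. The module is installed in compiled form; this text tells all that it offers.
- The arm moves only by the tool jog_arm, never from a script. Its argument "commands" is a list of rows, each a list of 3 entries, a list of its own where there are three numbers: the finger opening in cm, from 0 to 8.54, then the shift along the tool's x, y, z in cm, then the turn, a rotation vector about the tool's x, y, z in units of 6 degrees (1.0 is 6 degrees). A call has exactly 10 rows; each row shifts and turns the pose as measured when the row begins, along the tool's axes as they then stand; what a row does not reach is not made up. A row lasts 1/12 s, in which the tool goes at most 41.7 mm and 7.16 degrees, less where a joint would pass 70% of its speed; a pose out of reach is approached as far as the arm can. A call is refused whole if a number of a shift passes 4.17 or a number of a turn 1, either way. A call with a gripper value outside its range is refused whole. The fingers move at their own pace and stop on an object; "grip_force" is the grip in N (left out, the last holds). Time passes only in rows, so rows that do not move let the fingers close, or fill a call up. It gives the time, the measured TCP pose, the force and the opening at its end, in the units of the state.
- sense(): the state, without advancing time (a new reading comes with each control period).
- imaging.grab_frame(name): name is "scene" or "top" or "wrist"; returns a dict with "frame" (384x512x3 uint8, red, green, blue), "range_z" (384x512 float32, m along the optical axis (not along the pixel's ray), 0 where there is no reading), "mtx" (3x3 intrinsics, pixels), "R" (3x3) and "t" (3): a world point X has camera coordinates R X + t. Camera axes: x right, y down, z forward; pixel columns grow to the right and rows downward; lengths in m; the calibration is good to about 2 mm. A picture is of the moment at which its call begins.
- ticket.sign_off(): hands the job in, once; it reports no verdict.
Trained networks look in a picture, given as the dict that the camera call returned (one of the last four; its "shot" number tells which), for a name from the list of things; names that differ only in an ending like _2 or _b are one class to them, and where a whole thing is asked for, a point or a joint stands for the part that bears it (a point fixed in the world has none). Each returns a list of dicts, best first, with "p" (0 to 1); they miss things now and then, are a little off and sometimes report something else, mostly with a low value. They report only what shows in the picture. A call takes as long as a camera call. They do not tell look-alikes from the thing itself.
- nets.look_for(target, picture): "point" ([row, column] as shares, 0 to 1, of the picture: columns of its width, rows of its height, amid what is visible of it).
- nets.outline_of(target, picture): "pixels" (384x512 bool, what is visible of it) and "point" ([row, column] as shares, 0 to 1, of the picture: columns of its width, rows of its height, amid what is visible of it).
- nets.place_of(target, picture): "point" ([row, column] as shares, 0 to 1, of the picture: columns of its width, rows of its height: a listed point, or the origin of a listed thing).
The state is a dict: "t": time; "q": joint angles; "qd": joint speeds; "joint_torque": joint torques, N m; "tcp_pos": TCP position; "orientation": TCP orientation; "wrist_force": force on the tool from outside, world axes, zero at the start; "ft_torque": the same for the moment, N m; "grip_width": finger opening in m.
Only numpy, scipy, OpenCV 4.12 (cv2) and the standard library are available. Lean on these libraries where they do the work, as an engineer would, in place of code of your own. Each camera call takes 0.05 s, during which the arm holds its last target.

### The job

Clamp the hardwood block for drilling: take the T-bolt stop from its parking block, drop its head and keys into the drilling board's T-slot on the free side of the block, and slide it along until it has pushed the block onto the backstop and the sprung pad there gives a little, gently, without driving the pad to its end. Keeping that pressure and forcing nothing, push the handle down against its spring and turn it a quarter turn clockwise to lock the stop, then let go: it must sit flat and locked with the block still nipped. Leave the other things on the bench alone.

Things in the scene. Friction and masses are not known exactly. Their poses are not given: they have to be found in the camera images.
- stop: Stop standing in a pale wood parking block, 80 x 60 x 22. Aluminium base 40 (x) x 36 x 18; origin: centre of its underside, z up, x along the two keys under it (10 wide, 3 deep, ends at x = +-19). Through it passes the T-bolt: head 24 x 10 x 6 below (top 1.5, bottom 7.5 under the base; long side along x when unlocked), handle above. 0.15 kg.
- handle (a point): Centre of the bolt's black bar handle, 41 mm above the base's underside: bar 46 long x 12 wide x 22 high, clear below, in line with the head, x along the bar. Pressing it down against a spring takes 10 N at first, +2 N/mm, 4.5 mm to the end. It turns only with the head clear under the slot's lips, 2.5 mm down (15 N); let go, the spring clamps base and head on the lips.
- bolt (a joint): Turn of handle and head in the stop's base, rad, clockwise from above: 0 head along the base (as parked; passes the slot), 1.571 head across (locked under the lips), firm stops at both. Slight friction holds it, so the base hangs straight when the stop is carried by its handle.
- board: Fixed drilling board 320 (x) x 150 x 24, aluminium T-slot along all its x axis at y = 0. Origin: centre of underside, z up, x towards the backstop. Slot mouth 12.4 wide, lips 4 thick, inside 28 wide and 14 high. Backstop (66 wide, 48 high) fixed on it, its place not measured: pad face 85 to 112 mm from the origin. Its pad resists 3 N at first, +3 N/mm, 3 mm to its hard end.
- block: Loose hardwood block 70 (x) x 60 x 20, about 65 g, crossed pencil lines on top, lying over the slot between free slot and pad, 2 to 40 mm short of the pad. Origin: centre of its underside; x axis along the slot (within 3 degrees), +x end towards the pad.
- dish: Bystander: white ceramic dish with washers, 96 mm across, 30 high; origin: centre of underside.
- ratchet: Bystander: black ratchet handle lying down, 150 mm long along its x axis, 37 high; origin: under its middle.
- screwdriver: Bystander: stubby red-handled screwdriver lying down, 96 mm long along its x axis, 32 high; origin: under its middle.
- fusebox: Bystander: grey fuse box with clear clip lid, 100 (x) x 150 x 55; origin: centre of underside.
Not all that is in view belongs to the job. Leave any black or turquoise look-alike of the block alone.

How it is judged:
By the outcome, as a careful person would: the job done as asked, in the order asked, and still so for the second after the job is handed in, with the robot touching nothing.
It also fails if it takes over 66 s, if anything falls off the work surface, if the arm or the gripper's body presses on something with over 40 N, if the wrist force passes 120 N, or if a joint passes its speed limit or range.

## Working session

There is one attempt and no reset: what is moved stays moved. The work goes in short steps, Python scripts to look and compute and a tool call to move; the robot and the scene stay as the last step left them, time stands still between calls to the robot, and variables do not carry over. Pictures are saved under pics/ and viewed, and the job is handed in when it is done.

Besides the shell and the picture viewer there is one more tool, called after ">>>" as name(argument=value, ...), one argument or row to a line, values as JSON. jog_arm: Moves the arm, as the interface text tells. Its arguments: {"type":"object","properties":{"commands":{"type":"array","items":{"type":"array"}},"grip_force":{"type":"number"}},"required":["commands"]}

```bash
mkdir -p pics; cat > h.py <<'E'
import numpy as np, cv2
from station import sense, imaging, ticket, nets, r
def save(d,n,crop=None,s=1):
    im=d['frame'][:,:,::-1]
    if crop: im=im[crop[0]:crop[1],crop[2]:crop[3]]
    if s!=1: im=cv2.resize(im,None,fx=s,fy=s,interpolation=cv2.INTER_CUBIC)
    cv2.imwrite('pics/'+n,im)
def world(d,u,v,z=None):
    "pixel col u,row v -> world; z None: depth; else plane height"
    K=d['mtx'];ray=np.linalg.solve(K,np.array([u,v,1.0]))
    R=d['R'];t=d['t']
    if z is None:
        return R.T@(ray*d['range_z'][int(round(v)),int(round(u))]-t)
    o=-R.T@t; w=R.T@ray
    return o+w*(z-o[2])/w[2]
def proj(d,X):
    c=d['R']@np.asarray(X)+d['t'];p=d['mtx']@c;return p[:2]/p[2]
E
python3 - <<'E'
from h import *
np.set_printoptions(precision=4,suppress=True)
for n in ('scene','top','wrist'):
    d=imaging.grab_frame(n); save(d,n+'1.png',s=1.5)
    print(n,-d['R'].T@d['t'])
    for k in ['stop','handle','board','block','dish','ratchet','screwdriver','fusebox']:
        try:
            for f in nets.place_of(k,d)[:3]:
                v,u=f['point'][0]*384,f['point'][1]*512
                print(k,round(f['p'],2),'px',round(u),round(v),world(d,min(u,511),min(v,383)))
        except Exception as e: print(k,e)
s=sense();print(s['t'],s['tcp_pos'],s['orientation'],s['wrist_force'],r.hold_point_z)
E
```

```text
scene [1.073  0.6125 0.9557]
stop 0.61 px 206 143 [ 0.4247 -0.2729  0.0273]
stop 0.28 px 237 220 [0.6215 0.0882 0.0485]
handle 0.64 px 205 130 [ 0.4105 -0.2821  0.0728]
board 0.95 px 235 221 [0.6248 0.0839 0.0458]
block 0.87 px 240 228 [0.6339 0.1128 0.0445]
block 0.75 px 325 240 [0.4851 0.3238 0.0207]
block 0.72 px 318 206 [0.391  0.2306 0.022 ]
dish 0.22 px 238 220 [0.6175 0.0896 0.0461]
ratchet 0.62 px 277 178 [0.3846 0.0491 0.021 ]
screwdriver 0.51 px 353 225 [0.3816 0.3596 0.0204]
fusebox 0.7 px 328 299 [0.6505 0.4494 0.0566]
top [0.41   0.0779 0.9254]
stop 0.74 px 418 238 [ 0.4049 -0.266   0.0768]
handle 0.55 px 426 237 [ 0.4085 -0.2832  0.077 ]
board 0.66 px 276 162 [0.5938 0.059  0.0228]
block 0.96 px 258 156 [0.6029 0.1046 0.0469]
block 0.9 px 214 249 [0.376  0.2132 0.0212]
block 0.75 px 369 271 [ 0.3252 -0.1653  0.0215]
dish 0.96 px 411 131 [ 0.6774 -0.2859  0.014 ]
screwdriver 0.55 px 408 133 [ 0.673  -0.2794  0.0093]
screwdriver 0.52 px 160 249 [0.3753 0.3441 0.0327]
fusebox 0.79 px 133 151 [0.6137 0.4109 0.0573]
wrist [0.1468 0.6135 0.373 ]
1.35 [0.2218 0.5843 0.2313] [ 0.1276  0.6955 -0.1276  0.6955] [-0.0531  0.2289  0.5465] -0.0187
```

View pics/top1.png

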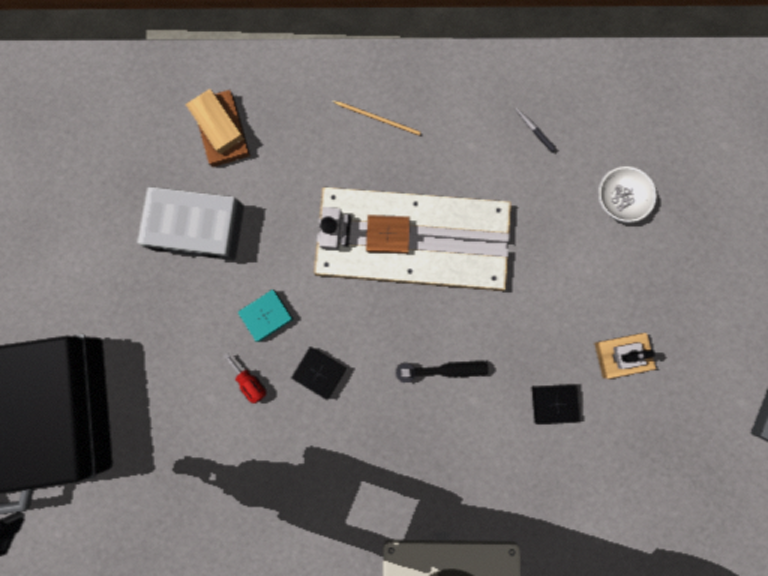

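View pics/scene1.png

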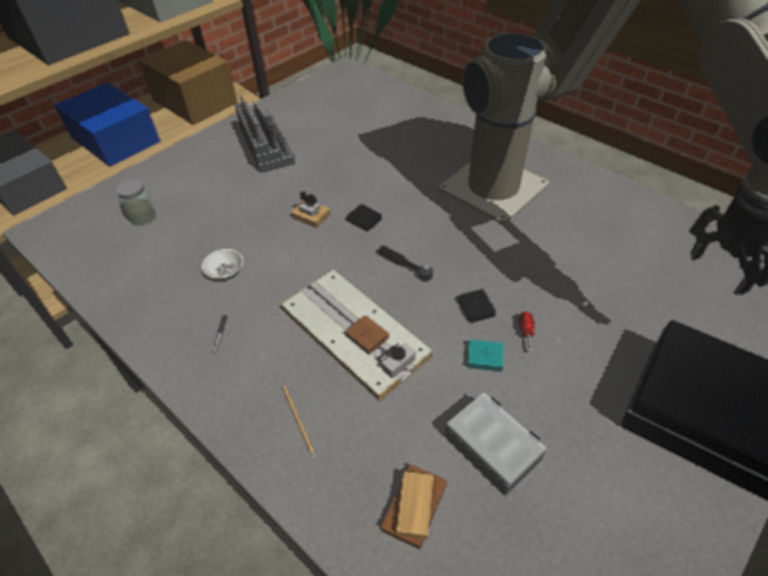

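```bash
cat >> h.py <<'E'
from scipy.spatial.transform import Rotation as Ro
np.set_printoptions(precision=4,suppress=True)
def cloud(d):
    v,u=np.mgrid[0:384,0:512]; z=d['range_z'].astype(float)
    K=d['mtx']; P=np.stack([(u-K[0,2])/K[0,0]*z,(v-K[1,2])/K[1,1]*z,z],-1)
    return (P-d['t'])@d['R'], z>0
def st():
    s=sense(); R=Ro.from_quat(s['orientation']).as_matrix()
    print('t',round(s['t'],2),'tcp',s['tcp_pos'],'F',s['wrist_force'],'w',round(s['grip_width'],4),'q',s['q']); return s,R
E
python3 - <<'E'
from h import *
s,R=st(); print(R)
d=imaging.grab_frame('wrist'); print('cam axes world rows',d['R'],d['mtx'],R.T@(-d['R'].T@d['t']-s['tcp_pos']),d['R']@R)
d=imaging.grab_frame('top'); save(d,'stopcrop.png',(195,275,380,470),8); save(d,'boardcrop.png',(115,205,195,355),5); save(d,'x.png')
C,ok=cloud(d)
# stop depth
m=ok&(C[...,2]>.05)&(abs(C[...,0]-.41)<.08)&(abs(C[...,1]+.27)<.08)
P=C[m]; print(len(P)); 
h=P[P[:,2]>.068]; print('bar mean',h.mean(0),len(h)); w,V=np.linalg.eigh(np.cov(h[:,:2].T)); print(np.sqrt(w),V[:,1])
# parking block
m=ok&(C[...,2]>.012)&(abs(C[...,0]-.41)<.08)&(abs(C[...,1]+.27)<.08)
print(cv2.minAreaRect((C[m][:,:2]*1000).astype(np.float32)))
f=nets.outline_of('board',d)[0]; m=f['pixels']&ok&(C[...,2]<.033)&(C[...,2]>.015)
print(cv2.minAreaRect((C[m][:,:2]*1000).astype(np.float32)),C[m][:,2].mean())
for f in nets.outline_of('block',d)[:1]:
    m=f['pixels']&ok&(C[...,2]>.035); print(f['p'],f['point'],cv2.minAreaRect((C[m][:,:2]*1000).astype(np.float32)),np.median(C[m][:,2]))
E
```

```text
t 1.35 tcp [0.2218 0.5843 0.2313] F [-0.0531  0.2289  0.5465] w 0.0853 q [ 1.189   0.4231  1.6299 -0.      1.0886 -0.019 ]
[[-0.      0.3549  0.9349]
 [-0.      0.9349 -0.3549]
 [-1.     -0.      0.    ]]
cam axes world rows [[ 0.3558  0.9346 -0.0001]
 [ 0.888  -0.3381  0.3116]
 [ 0.2912 -0.1109 -0.9502]] [[280.7415   0.     256.2719]
 [  0.     280.7415 187.2359]
 [  0.       0.       1.    ]] [-0.1417  0.0007 -0.0805] [[ 0.      1.      0.001 ]
 [-0.3116 -0.0009  0.9502]
 [ 0.9502 -0.0003  0.3116]]
135
bar mean [ 0.4084 -0.2852  0.0748] 111
[0.0035 0.0135] [-0.1876  0.9822]
((393.1918640136719, -252.35064697265625), (73.7735366821289, 162.5189971923828), 24.00638771057129)
((603.8492431640625, 62.96632385253906), (320.2582092285156, 151.1748809814453), 85.41793823242188) 0.02576165894262026
0.82 [0.4047, 0.5047] ((606.2293701171875, 104.19862365722656), (69.58219146728516, 60.48488235473633), 87.84913635253906) 0.04557143319325189
```

View pics/stopcrop.png

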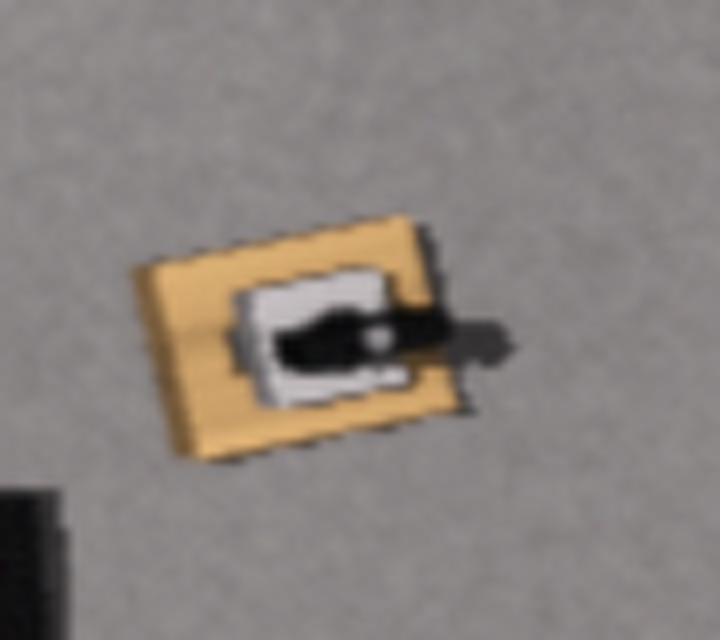

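View pics/boardcrop.png

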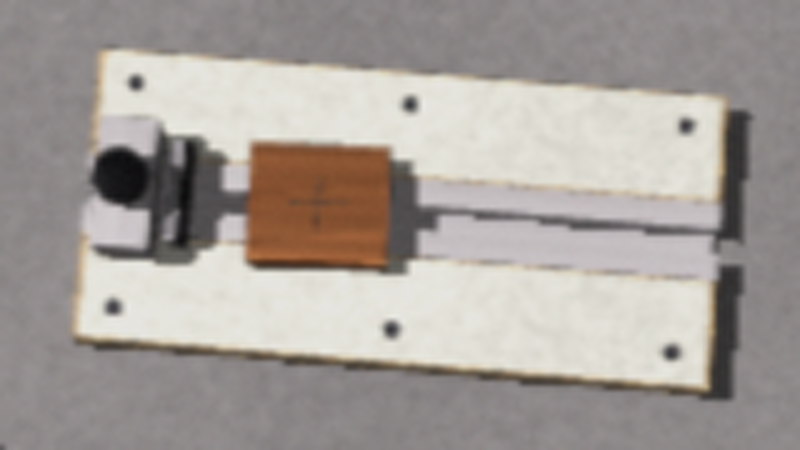

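```bash
cat >> h.py <<'E'
def rows(path,opening):
    "path: list of (x,y,z,yawdeg of tool y), tool down; prints rows"
    path=np.array(path,float)
    for a,b in zip(path[:-1],path[1:]):
        p=np.radians(a[3]); d=b[:3]-a[:3]
        y=np.array([np.cos(p),np.sin(p),0]); z=np.array([np.sin(p),-np.cos(p),0])
        print('[%g,[%.2f,%.2f,%.2f],[%.2f,0,0]],'%(opening,-d[2]*100,d@y*100,d@z*100,-(b[3]-a[3])/6))
def yawof(R): return np.degrees(np.arctan2(R[1,1],R[0,1]))
E
python3 - <<'E'
from h import *
n=30;f=np.linspace(0,1,n+1)
az=np.radians(69.2+f*(-34.9-69.2));rr=.625+f*(.498-.625)
rows(np.c_[rr*np.cos(az),rr*np.sin(az),.2313+f*(.18-.2313),69.2+f*(10.8-69.2)],8.5)
E
```

```text
[8.5,[0.17,-0.54,3.76],[0.32,0,0]],
[8.5,[0.17,-0.64,3.72],[0.32,0,0]],
[8.5,[0.17,-0.73,3.67],[0.32,0,0]],
[8.5,[0.17,-0.83,3.63],[0.32,0,0]],
[8.5,[0.17,-0.92,3.58],[0.32,0,0]],
[8.5,[0.17,-1.01,3.53],[0.32,0,0]],
[8.5,[0.17,-1.10,3.47],[0.32,0,0]],
[8.5,[0.17,-1.18,3.42],[0.32,0,0]],
[8.5,[0.17,-1.27,3.36],[0.32,0,0]],
[8.5,[0.17,-1.35,3.30],[0.32,0,0]],
[8.5,[0.17,-1.43,3.24],[0.32,0,0]],
[8.5,[0.17,-1.51,3.18],[0.32,0,0]],
[8.5,[0.17,-1.58,3.11],[0.32,0,0]],
[8.5,[0.17,-1.66,3.04],[0.32,0,0]],
[8.5,[0.17,-1.73,2.97],[0.32,0,0]],
[8.5,[0.17,-1.79,2.90],[0.32,0,0]],
[8.5,[0.17,-1.86,2.83],[0.32,0,0]],
[8.5,[0.17,-1.92,2.76],[0.32,0,0]],
[8.5,[0.17,-1.98,2.68],[0.32,0,0]],
[8.5,[0.17,-2.04,2.61],[0.32,0,0]],
[8.5,[0.17,-2.09,2.53],[0.32,0,0]],
[8.5,[0.17,-2.15,2.45],[0.32,0,0]],
[8.5,[0.17,-2.20,2.38],[0.32,0,0]],
[8.5,[0.17,-2.24,2.30],[0.32,0,0]],
[8.5,[0.17,-2.29,2.22],[0.32,0,0]],
[8.5,[0.17,-2.33,2.13],[0.32,0,0]],
[8.5,[0.17,-2.37,2.05],[0.32,0,0]],
[8.5,[0.17,-2.41,1.97],[0.32,0,0]],
[8.5,[0.17,-2.44,1.89],[0.32,0,0]],
[8.5,[0.17,-2.47,1.80],[0.32,0,0]],
```

>>> jog_arm(
  commands=[
    [8.5, [0.2, -0.6, 3.7], [0.3, 0, 0]],
    [8.5, [0.2, -0.6, 3.7], [0.3, 0, 0]],
    [8.5, [0.2, -0.7, 3.7], [0.3, 0, 0]],
    [8.5, [0.2, -0.8, 3.6], [0.3, 0, 0]],
    [8.5, [0.2, -0.9, 3.6], [0.3, 0, 0]],
    [8.5, [0.2, -1.0, 3.5], [0.3, 0, 0]],
    [8.5, [0.2, -1.1, 3.5], [0.3, 0, 0]],
    [8.5, [0.2, -1.2, 3.4], [0.3, 0, 0]],
    [8.5, [0.2, -1.3, 3.4], [0.3, 0, 0]],
    [8.5, [0.2, -1.4, 3.3], [0.3, 0, 0]],
  ],
)

```text
t: 2.38
tcp_pos: [0.49, 0.3297, 0.2111]
orientation: [0.238, 0.666, -0.233, 0.667]
wrist_force: [0.3, 0.5, -0.1]
grip_width: 0.0848
```

>>> jog_arm(
  commands=[
    [8.5, [0.2, -1.4, 3.3], [0.3, 0, 0]],
    [8.5, [0.2, -1.5, 3.2], [0.3, 0, 0]],
    [8.5, [0.2, -1.6, 3.1], [0.3, 0, 0]],
    [8.5, [0.2, -1.7, 3.0], [0.3, 0, 0]],
    [8.5, [0.2, -1.7, 3.0], [0.3, 0, 0]],
    [8.5, [0.2, -1.8, 2.9], [0.3, 0, 0]],
    [8.5, [0.2, -1.9, 2.8], [0.3, 0, 0]],
    [8.5, [0.2, -1.9, 2.8], [0.3, 0, 0]],
    [8.5, [0.2, -2.0, 2.7], [0.3, 0, 0]],
    [8.5, [0.2, -2.0, 2.6], [0.3, 0, 0]],
  ],
)

```text
t: 3.22
tcp_pos: [0.5679, -0.0178, 0.1895]
orientation: [0.347, 0.617, -0.338, 0.621]
wrist_force: [0.5, -0.2, -0.0]
grip_width: 0.0848
```

```bash
python3 - <<'E'
from h import *
s,R=st(); print(R,yawof(R))
n=10;f=np.linspace(0,1,n+1)[:,None]
rows(np.r_[s['tcp_pos'],yawof(R)]*(1-f)+f*np.array([.4084,-.285,.18,10.8]),8.5)
E
```

```text
t 3.22 tcp [ 0.5679 -0.0178  0.1895] F [ 0.5134 -0.1558 -0.0393] w 0.0848 q [-0.0571  0.3888  1.797   0.0111  0.9454 -0.6245]
[[ 0.011   0.8467  0.532 ]
 [ 0.0084  0.532  -0.8467]
 [-0.9999  0.0137 -0.0013]] 32.14181195694839
[8.5,[0.09,-2.77,1.41],[0.36,0,0]],
[8.5,[0.09,-2.72,1.52],[0.36,0,0]],
[8.5,[0.09,-2.66,1.62],[0.36,0,0]],
[8.5,[0.09,-2.60,1.71],[0.36,0,0]],
[8.5,[0.09,-2.53,1.81],[0.36,0,0]],
[8.5,[0.09,-2.46,1.90],[0.36,0,0]],
[8.5,[0.09,-2.39,1.99],[0.36,0,0]],
[8.5,[0.09,-2.31,2.08],[0.36,0,0]],
[8.5,[0.09,-2.23,2.17],[0.36,0,0]],
[8.5,[0.09,-2.15,2.25],[0.36,0,0]],
```

>>> jog_arm(
  commands=[
    [8.5, [0.1, -2.8, 1.4], [0.4, 0, 0]],
    [8.5, [0.1, -2.7, 1.5], [0.4, 0, 0]],
    [8.5, [0.1, -2.7, 1.6], [0.4, 0, 0]],
    [8.5, [0.1, -2.6, 1.7], [0.4, 0, 0]],
    [8.5, [0.1, -2.5, 1.8], [0.4, 0, 0]],
    [8.5, [0.1, -2.5, 1.9], [0.4, 0, 0]],
    [8.5, [0.1, -2.4, 2.0], [0.3, 0, 0]],
    [8.5, [0.1, -2.3, 2.1], [0.3, 0, 0]],
    [8.5, [0.1, -2.2, 2.2], [0.3, 0, 0]],
    [8.5, [0.1, -2.1, 2.2], [0.3, 0, 0]],
  ],
)

```text
t: 4.05
tcp_pos: [0.3974, -0.2951, 0.1761]
orientation: [0.463, 0.536, -0.452, 0.543]
wrist_force: [0.4, -0.3, -0.9]
grip_width: 0.0847
```

```bash
python3 - <<'E'
from h import *
s,R=st(); print(R,yawof(R),s['qd'])
d=imaging.grab_frame('wrist'); save(d,'w2.png',s=1.5)
for k in ('handle','stop'):
    for f in nets.place_of(k,d)[:2]:
        v,u=f['point'][0]*384,f['point'][1]*512; print(k,f['p'],u,v,world(d,u,v),world(d,u,v,.063),world(d,u,v,.022))
C,ok=cloud(d)
m=ok&(C[...,2]>.062)&(np.hypot(C[...,0]-.41,C[...,1]+.28)<.06)
P=C[m];print(len(P),np.median(P[:,2]),P.mean(0));print(cv2.minAreaRect((P[:,:2]*1000).astype(np.float32)))
np.savez('w2.npz',C=C,ok=ok)
E
```

```text
t 4.05 tcp [ 0.3974 -0.2951  0.1761] F [ 0.4079 -0.2851 -0.933 ] w 0.0847 q [-0.6724  0.3084  1.9633  0.0207  0.8595 -0.8492]
[[ 0.018   0.9865  0.1627]
 [ 0.0057  0.1626 -0.9867]
 [-0.9998  0.0187 -0.0026]] 9.362213992072103 [-0.7769  0.0501 -0.0303  0.0113 -0.0195 -0.388 ]
handle 0.67 267.2128 178.7904 [ 0.4073 -0.284   0.0751] [ 0.4086 -0.2874  0.063 ] [ 0.4129 -0.2988  0.022 ]
stop 0.83 266.7008 166.8096 [ 0.405  -0.2734  0.0738] [ 0.4061 -0.276   0.063 ] [ 0.41   -0.2856  0.022 ]
28595 0.2542956406938715 [ 0.414  -0.2812  0.2458]
((409.553466796875, -285.83709716796875), (45.05421447753906, 117.31726837158203), 88.38680267333984)
```

View pics/w2.png

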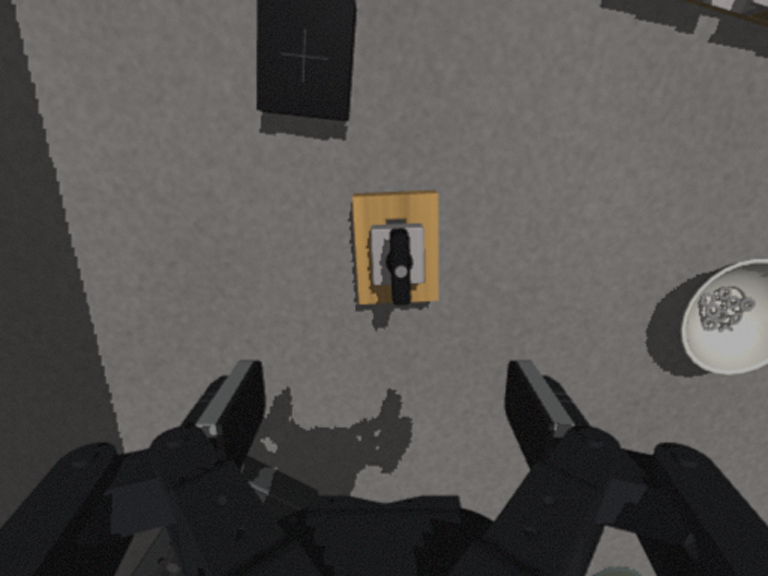

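```bash
python3 - <<'E'
from h import *
s,R=st(); print(R,yawof(R),s['qd'])
d=imaging.grab_frame('wrist')
print(-d['R'].T@d['t'], R.T@(-d['R'].T@d['t']-s['tcp_pos']))
C,ok=cloud(d)
b=ok&(np.hypot(C[...,0]-.41,C[...,1]+.28)<.07)
for lo,hi in((.066,.09),(.032,.05),(.015,.029)):
    P=C[b&(C[...,2]>lo)&(C[...,2]<hi)]
    print(lo,len(P),np.median(P[:,2]),P.mean(0),cv2.minAreaRect((P[:,:2]*1000).astype(np.float32)))
f=nets.place_of('handle',d)[0];v,u=f['point'][0]*384,f['point'][1]*512;print(f['p'],u,v,world(d,u,v,.063),world(d,u,v))
E
```

```text
t 4.2 tcp [ 0.3973 -0.2954  0.1759] F [-0.1272  0.5265 -0.5534] w 0.0849 q [-0.6729  0.3088  1.963   0.0206  0.8597 -0.8475]
[[ 0.0177  0.9869  0.1606]
 [ 0.0058  0.1605 -0.987 ]
 [-0.9998  0.0184 -0.0029]] 9.237509400086557 [ 0.0522 -0.0018  0.0054  0.0117  0.0025  0.0123]
[ 0.3819 -0.2163  0.3179] [-0.1417  0.0002 -0.0809]
0.066 628 0.07278764746296579 [ 0.4072 -0.2846  0.0726] ((407.6833801269531, -286.13262939453125), (12.030960083007812, 45.92783737182617), 11.793296813964844)
0.032 794 0.03909043552213394 [ 0.4066 -0.2844  0.0389] ((407.7114562988281, -286.0495300292969), (35.98858642578125, 39.61509704589844), 11.726960182189941)
0.015 2468 0.021167913609535835 [ 0.4062 -0.2799  0.0212] ((407.7320556640625, -286.47515869140625), (59.986976623535156, 80.43431854248047), 11.599267959594727)
0.9 264.4992 178.4832 [ 0.4059 -0.2877  0.063 ] [ 0.4048 -0.2845  0.0746]
```

```bash
cat >> h.py <<'E'
def goto(p,yaw,n,opening,s=None):
    "n equal rows from measured pose to tool-down pose"
    s=s or sense(); Rc=Ro.from_quat(s['orientation']); pc=np.array(s['tcp_pos'])
    a=np.radians(yaw); X=np.array([0,0,-1.]);Y=np.array([np.cos(a),np.sin(a),0])
    Rt=Ro.from_matrix(np.c_[X,Y,np.cross(X,Y)])
    rv=(Rc.inv()*Rt).as_rotvec(); dp=(np.array(p)-pc)/n
    for i in range(n):
        Rk=Rc*Ro.from_rotvec(rv*i/n); t=Rk.inv().apply(dp)*100
        print([opening,[round(float(x),2) for x in t],[round(float(np.degrees(x)/6/n),3) for x in rv]])
E
python3 - <<'E'
from h import *
goto((.4077,-.2861,.12),11.7,4,8.5)
E
```

```text
[8.5, [1.4, 0.24, -0.15], [-0.095, -0.007, -0.044]]
[8.5, [1.4, 0.24, -0.15], [-0.095, -0.007, -0.044]]
[8.5, [1.4, 0.25, -0.14], [-0.095, -0.007, -0.044]]
[8.5, [1.4, 0.26, -0.14], [-0.095, -0.007, -0.044]]
```

>>> jog_arm(
  commands=[
    [4, [1.4, 0.25, -0.15], [-0.1, 0, -0.05]],
    [4, [1.4, 0.25, -0.15], [-0.1, 0, -0.05]],
    [4, [1.4, 0.25, -0.15], [-0.1, 0, -0.05]],
    [4, [1.4, 0.25, -0.15], [-0.1, 0, -0.05]],
    [4, [0, 0, 0], [0, 0, 0]],
    [4, [0, 0, 0], [0, 0, 0]],
    [4, [0, 0, 0], [0, 0, 0]],
    [4, [0, 0, 0], [0, 0, 0]],
    [4, [0, 0, 0], [0, 0, 0]],
    [4, [0, 0, 0], [0, 0, 0]],
  ],
)

```text
t: 5.13
tcp_pos: [0.415, -0.2796, 0.122]
orientation: [0.442, 0.551, -0.441, 0.553]
wrist_force: [0.2, 0.6, 0.6]
grip_width: 0.0399
```

```bash
python3 - <<'E'
from h import *
s,R=st(); print(R[:,0],yawof(R))
goto((.4077,-.2861,.048),11.7,6,4)
E
```

```text
t 5.13 tcp [ 0.415  -0.2796  0.122 ] F [0.1553 0.5951 0.5773] w 0.0399 q [-0.6171  0.4082  1.9782  0.001   0.7526 -0.8398]
[ 0.0025 -0.0009 -1.    ] 12.717346245475387
[4, [1.23, -0.14, 0.08], [0.028, 0.002, -0.004]]
[4, [1.23, -0.14, 0.08], [0.028, 0.002, -0.004]]
[4, [1.23, -0.14, 0.08], [0.028, 0.002, -0.004]]
[4, [1.23, -0.14, 0.08], [0.028, 0.002, -0.004]]
[4, [1.23, -0.14, 0.08], [0.028, 0.002, -0.004]]
[4, [1.23, -0.14, 0.08], [0.028, 0.002, -0.004]]
```

>>> jog_arm(
  commands=[
    [4, [0.6, -0.3, 0.2], [0.1, 0, 0]],
    [4, [0.6, -0.3, 0.2], [0.1, 0, 0]],
    [4, [0.6, -0.2, 0.1], [0, 0, 0]],
    [4, [0.6, 0, 0], [0, 0, 0]],
    [4, [0.6, 0, 0], [0, 0, 0]],
    [4, [0.4, 0, 0], [0, 0, 0]],
    [4, [0.2, 0, 0], [0, 0, 0]],
    [4, [0, 0, 0], [0, 0, 0]],
    [4, [0, 0, 0], [0, 0, 0]],
    [4, [0, 0, 0], [0, 0, 0]],
  ],
)

```text
t: 5.97
tcp_pos: [0.407, -0.2877, 0.0823]
orientation: [0.449, 0.546, -0.448, 0.548]
wrist_force: [0.7, -0.3, 0.4]
grip_width: 0.0402
```

```bash
python3 - <<'E'
from h import *
s,R=st(); print(R[:,0],yawof(R))
goto((.4077,-.2861,.048),11.7,5,4)
E
```

```text
t 5.97 tcp [ 0.407  -0.2877  0.0823] F [ 0.6767 -0.282   0.4156] w 0.0402 q [-0.6398  0.4777  1.998   0.0013  0.6631 -0.8375]
[ 0.0027 -0.001  -1.    ] 11.268658977745993
[4, [0.69, 0.02, -0.03], [-0.014, 0.003, -0.005]]
[4, [0.69, 0.02, -0.03], [-0.014, 0.003, -0.005]]
[4, [0.69, 0.02, -0.03], [-0.014, 0.003, -0.005]]
[4, [0.69, 0.02, -0.03], [-0.014, 0.003, -0.005]]
[4, [0.69, 0.02, -0.03], [-0.014, 0.003, -0.005]]
```

>>> jog_arm(
  commands=[
    [4, [0.6, 0.05, -0.05], [-0.05, 0, 0]],
    [4, [0.6, 0.05, -0.05], [0, 0, 0]],
    [4, [0.6, 0, -0.05], [0, 0, 0]],
    [4, [0.6, 0, 0], [0, 0, 0]],
    [4, [0.4, 0, 0], [0, 0, 0]],
    [4, [0.2, 0, 0], [0, 0, 0]],
    [4, [0.1, 0, 0], [0, 0, 0]],
    [4, [0, 0, 0], [0, 0, 0]],
    [4, [0, 0, 0], [0, 0, 0]],
    [4, [0, 0, 0], [0, 0, 0]],
  ],
)

```text
t: 6.8
tcp_pos: [0.4083, -0.2859, 0.048]
orientation: [0.447, 0.547, -0.446, 0.549]
wrist_force: [0.1, 0.2, 0.3]
grip_width: 0.0398
```

```bash
python3 - <<'E'
from h import *
s,R=st(); print(R[:,0],yawof(R))
goto((.4077,-.2861,.048),11.7,1,4)
d=imaging.grab_frame('wrist'); save(d,'w3.png',s=1.5)
E
```

```text
t 6.8 tcp [ 0.4083 -0.2859  0.048 ] F [0.069  0.2393 0.3415] w 0.0398 q [-0.6352  0.5428  2.0064  0.0015  0.5891 -0.8395]
[ 0.0031 -0.0013 -1.    ] 11.631325791679547
[4, [0.0, -0.06, 0.01], [-0.011, 0.018, -0.027]]
```

View pics/w3.png

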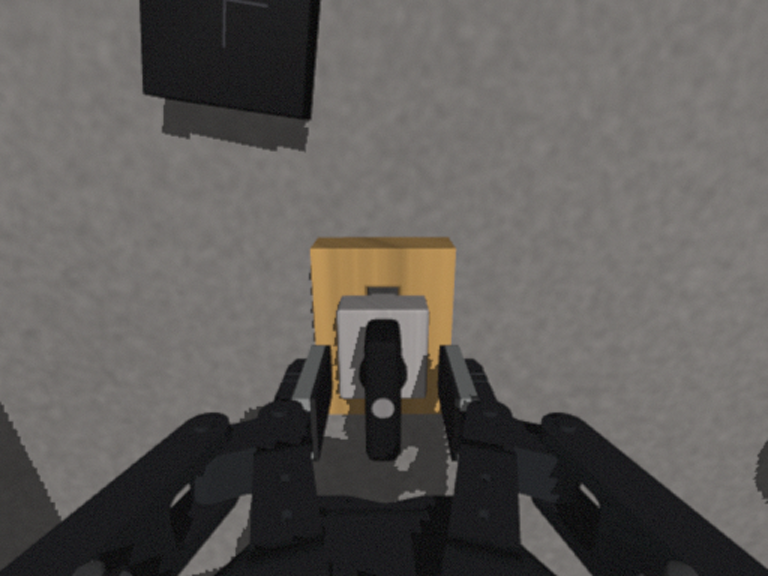

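>>> jog_arm(
  commands=[
    [2, [0, -0.05, 0], [0, 0, 0]],
    [0.5, [0, 0, 0], [0, 0, 0]],
    [0, [0, 0, 0], [0, 0, 0]],
    [0, [0, 0, 0], [0, 0, 0]],
    [0, [0, 0, 0], [0, 0, 0]],
    [0, [0, 0, 0], [0, 0, 0]],
    [0, [0, 0, 0], [0, 0, 0]],
    [0, [-0.2, 0, 0], [0, 0, 0]],
    [0, [-0.2, 0, 0], [0, 0, 0]],
    [0, [-0.2, 0, 0], [0, 0, 0]],
  ],
  grip_force=60,
)

```text
t: 7.68
tcp_pos: [0.4076, -0.2859, 0.0547]
orientation: [0.447, 0.547, -0.446, 0.549]
wrist_force: [-0.2, 0.2, -0.7]
grip_width: 0.0115
```

```bash
python3 - <<'E'
from h import *
s,R=st(); print(R[:,0],yawof(R))
E
```

```text
t 7.68 tcp [ 0.4076 -0.2859  0.0547] F [-0.2009  0.2359 -0.6761] w 0.0115 q [-0.6361  0.5293  2.0065  0.0014  0.6025 -0.8403]
[ 0.0031 -0.0013 -1.    ] 11.630700627698783
```

>>> jog_arm(
  commands=[
    [0, [-0.5, 0, 0], [0, 0, 0]],
    [0, [-0.8, 0, 0], [0, 0, 0]],
    [0, [-1, 0, 0], [0, 0, 0]],
    [0, [-1, 0, 0], [0, 0, 0]],
    [0, [-1, 0, 0], [0, 0, 0]],
    [0, [-1, 0, 0], [0, 0, 0]],
    [0, [-0.8, 0, 0], [0, 0, 0]],
    [0, [-0.5, 0, 0], [0, 0, 0]],
    [0, [-0.2, 0, 0], [0, 0, 0]],
    [0, [0, 0, 0], [0, 0, 0]],
  ],
)

```text
t: 8.52
tcp_pos: [0.4083, -0.2865, 0.1329]
orientation: [0.447, 0.545, -0.446, 0.551]
wrist_force: [0.4, 0.0, -1.7]
grip_width: 0.0117
```

```bash
python3 - <<'E'
from h import *
s,R=st(); print(R[:,0],yawof(R))
goto((.5998,.0132,.125),-4.6,18,0)
d=imaging.grab_frame('wrist'); save(d,'w4.png',s=1.5)
E
```

```text
t 8.52 tcp [ 0.4083 -0.2865  0.1329] F [ 0.4295  0.014  -1.7136] w 0.0117 q [-0.6362  0.3855  1.9798  0.0012  0.7682 -0.8401]
[ 0.007  -0.0041 -1.    ] 11.634643419377332
[0, [0.04, 1.38, -1.42], [0.15, 0.002, -0.004]]
[0, [0.04, 1.36, -1.44], [0.15, 0.002, -0.004]]
[0, [0.04, 1.33, -1.46], [0.15, 0.002, -0.004]]
[0, [0.04, 1.31, -1.48], [0.15, 0.002, -0.004]]
[0, [0.04, 1.29, -1.5], [0.15, 0.002, -0.004]]
[0, [0.04, 1.26, -1.52], [0.15, 0.002, -0.004]]
[0, [0.04, 1.24, -1.54], [0.15, 0.002, -0.004]]
[0, [0.04, 1.21, -1.56], [0.15, 0.002, -0.004]]
[0, [0.04, 1.19, -1.58], [0.15, 0.002, -0.004]]
[0, [0.04, 1.16, -1.6], [0.15, 0.002, -0.004]]
[0, [0.04, 1.14, -1.61], [0.15, 0.002, -0.004]]
[0, [0.04, 1.11, -1.63], [0.15, 0.002, -0.004]]
[0, [0.04, 1.09, -1.65], [0.15, 0.002, -0.004]]
[0, [0.04, 1.06, -1.67], [0.15, 0.002, -0.004]]
[0, [0.04, 1.03, -1.68], [0.15, 0.002, -0.004]]
[0, [0.04, 1.01, -1.7], [0.15, 0.002, -0.004]]
[0, [0.04, 0.98, -1.71], [0.15, 0.002, -0.004]]
[0, [0.04, 0.95, -1.73], [0.15, 0.002, -0.004]]
```

View pics/w4.png

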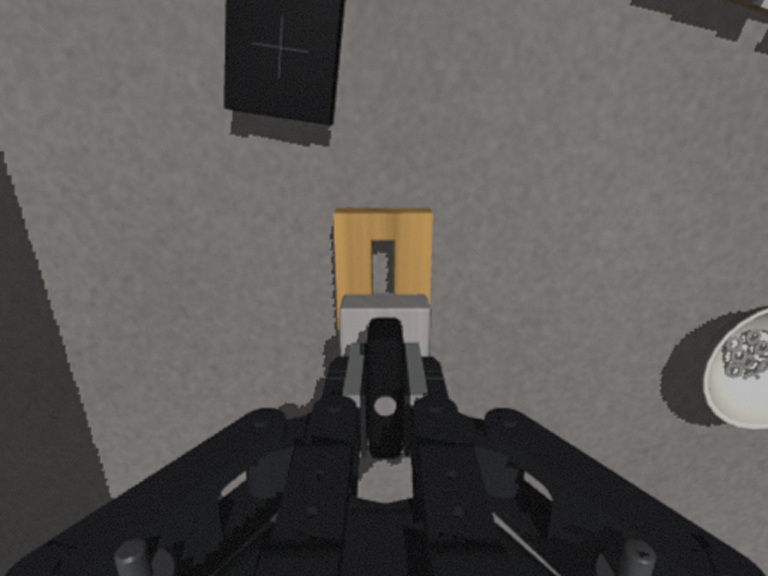

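>>> jog_arm(
  commands=[
    [0, [0, 0.7, -0.7], [0.1, 0, 0]],
    [0, [0, 1.3, -1.4], [0.1, 0, 0]],
    [0, [0, 1.5, -1.7], [0.2, 0, 0]],
    [0, [0, 1.5, -1.7], [0.2, 0, 0]],
    [0, [0, 1.5, -1.8], [0.2, 0, 0]],
    [0, [0, 1.5, -1.8], [0.2, 0, 0]],
    [0, [0, 1.4, -1.8], [0.2, 0, 0]],
    [0, [0, 1.4, -1.8], [0.2, 0, 0]],
    [0, [0, 1.3, -1.8], [0.2, 0, 0]],
    [0, [0, 1.3, -1.8], [0.2, 0, 0]],
  ],
)

```text
t: 9.4
tcp_pos: [0.5216, -0.1031, 0.1266]
orientation: [-0.499, -0.501, 0.502, -0.499]
wrist_force: [-0.1, -0.5, -0.1]
grip_width: 0.0118
```

```bash
python3 - <<'E'
from h import *
s,R=st(); print(R[:,0],yawof(R))
goto((.5998,.0132,.125),-4.6,6,0)
E
```

```text
t 9.4 tcp [ 0.5216 -0.1031  0.1266] F [-0.1446 -0.4585 -0.1381] w 0.0118 q [-0.2167  0.4403  1.9041 -0.0022  0.8012 -0.2138]
[-0.0042 -0.0007 -1.    ] -0.08002198763739886
[0, [0.02, 1.3, -1.94], [0.126, 0.001, 0.007]]
[0, [0.02, 1.28, -1.96], [0.126, 0.001, 0.007]]
[0, [0.02, 1.25, -1.97], [0.126, 0.001, 0.007]]
[0, [0.02, 1.22, -1.99], [0.126, 0.001, 0.007]]
[0, [0.02, 1.2, -2.01], [0.126, 0.001, 0.007]]
[0, [0.03, 1.17, -2.02], [0.126, 0.001, 0.007]]
```

>>> jog_arm(
  commands=[
    [0, [0, 1.3, -1.9], [0.1, 0, 0]],
    [0, [0, 1.3, -1.9], [0.1, 0, 0]],
    [0, [0, 1.3, -1.9], [0.1, 0, 0]],
    [0, [0, 1.2, -1.9], [0.1, 0, 0]],
    [0, [0, 0.8, -1.4], [0.1, 0, 0]],
    [0, [0, 0.5, -0.8], [0.1, 0, 0]],
    [0, [0, 0.2, -0.4], [0, 0, 0]],
    [0, [0, 0, 0], [0, 0, 0]],
    [0, [0, 0, 0], [0, 0, 0]],
    [0, [0, 0, 0], [0, 0, 0]],
  ],
)

```text
t: 10.23
tcp_pos: [0.5908, 0.0068, 0.1182]
orientation: [-0.511, -0.488, 0.52, -0.48]
wrist_force: [0.3, 1.2, -1.8]
grip_width: 0.0117
```

```bash
python3 - <<'E'
from h import *
s,R=st(); print(R[:,0],yawof(R))
goto((.5998,.0132,.125),-4.6,1,0)
d=imaging.grab_frame('wrist'); save(d,'w5.png',s=1.5)
np.savez('w5.npz',**{k:d[k] for k in('frame','range_z','mtx','R','t')},tcp=s['tcp_pos'],Rt=R)
d=imaging.grab_frame('top'); save(d,'t5.png',(105,215,180,360),4)
np.savez('t5.npz',**{k:d[k] for k in('frame','range_z','mtx','R','t')})
E
```

```text
t 10.23 tcp [0.5908 0.0068 0.1182] F [ 0.2951  1.2195 -1.8034] w 0.0117 q [-0.0088  0.5286  1.767   0.0003  0.8622  0.0537]
[-0.0163  0.0004 -0.9999] -3.594684955002647
[0, [-0.7, 0.85, -0.69], [0.168, 0.007, 0.155]]
```

View pics/w5.png

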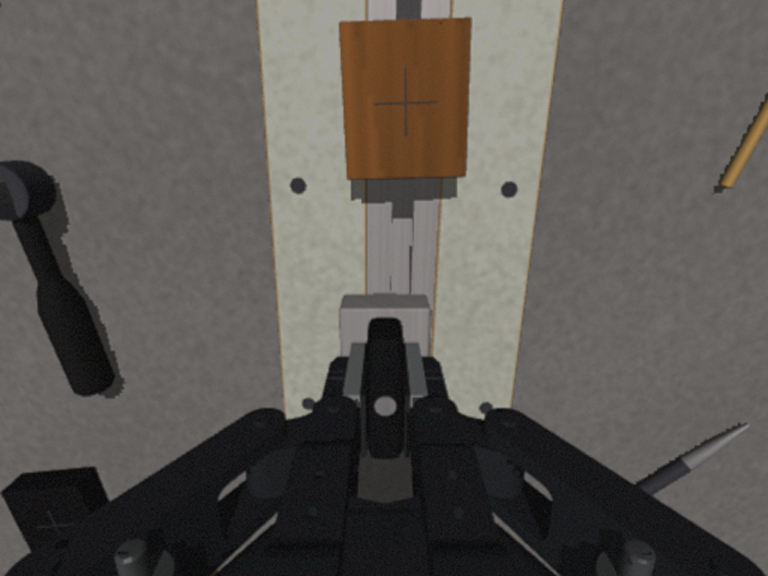

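View pics/t5.png

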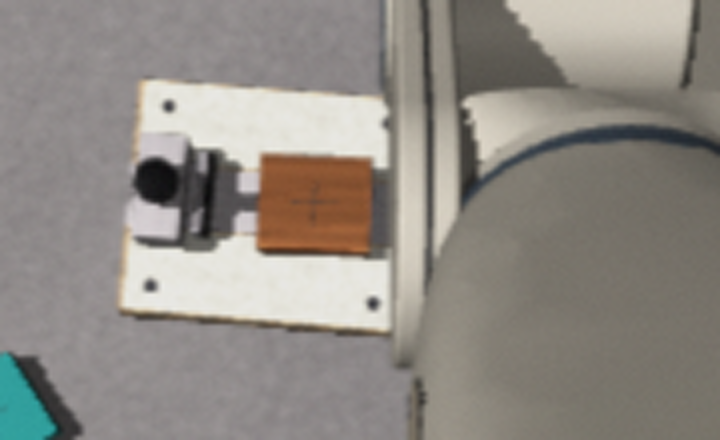

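```bash
cat > slot.py <<'E'
from h import *
def analyze(d,s,R):
    C,ok=cloud(d)
    a0=np.radians(85.4);ex=np.array([np.cos(a0),np.sin(a0)]);ey=np.array([-ex[1],ex[0]])
    O=np.array([.6038,.063]); L=(C[...,:2]-O)@np.c_[ex,ey]; x=L[...,0];y=L[...,1];z=C[...,2]
    top=ok&(z>.019)&(z<.03)&(abs(x)<.165)&(abs(y)<.09)
    print('board top z',np.median(z[top]))
    # outer edges by x bins and slot
    X=[];Y1=[];Y2=[];S1=[];S2=[];XS=[]
    for xb in np.arange(-.15,.10,.005):
        m=top&(abs(x-xb)<.0025)
        if m.sum()>30:
            lo,hi=y[m].min(),y[m].max()
            if .145<hi-lo<.156: X.append(xb);Y1.append(lo);Y2.append(hi)
        g=ok&(z<.0185)&(z>.002)&(abs(x-xb)<.0025)&(abs(y)<.02)
        if g.sum()>4:
            XS.append(xb);S1.append(y[g].min());S2.append(y[g].max())
    if len(X)>3:
        c=np.polyfit(X,(np.array(Y1)+Y2)/2,1); print('outer',len(X),'slope deg',np.degrees(c[0]),'offset mm at0',c[1]*1e3,'at -.05',np.polyval(c,-.05)*1e3,'width',np.median(np.array(Y2)-Y1))
    if len(XS)>2:
        print('slot',[(round(a*1e3),round(b*1e3,1),round(e*1e3,1)) for a,b,e in zip(XS,S1,S2)])
        c=np.polyfit(XS,(np.array(S1)+S2)/2,1);print('slot fit',np.degrees(c[0]),c[1]*1e3,np.polyval(c,-.05)*1e3)
    # gripped stop base front/top
    tz=s['tcp_pos'][2]
    m=ok&(abs(z-(tz-.026+.018))<.004)&(np.hypot(C[...,0]-s['tcp_pos'][0],C[...,1]-s['tcp_pos'][1])<.035)
    P=C[m]; print('basetop',len(P),P.mean(0),cv2.minAreaRect((P[:,:2]*1000).astype(np.float32)))
    q=(P[:,:2]-s['tcp_pos'][:2])@R[:2,1:3]; print('in tool y',q[:,0].min(),q[:,0].max(),'z',q[:,1].min(),q[:,1].max())
    return C,ok
E
python3 - <<'E'
from slot import *
f=np.load('w5.npz'); d={k:f[k] for k in f.files}; s={'tcp_pos':f['tcp']}
C,ok=analyze(d,s,f['Rt'])
# profile of depth across slot at pixel rows
for v in (150,170,180): 
    print(v,[(u,round(float(C[v,u,0]),4),round(float(C[v,u,2]),4)) for u in range(236,304,3)])
E
```

```text
board top z 0.023523262238975603
outer 47 slope deg 0.04522976382981225 offset mm at0 0.9726956762517952 at -.05 0.933225261315312 width 0.14954287702920233
slot [(-65, np.float64(-5.6), np.float64(6.9)), (-60, np.float64(-5.5), np.float64(7.1)), (-55, np.float64(-5.3), np.float64(7.1)), (-50, np.float64(-5.9), np.float64(6.3)), (-45, np.float64(-5.9), np.float64(6.4)), (-40, np.float64(-5.7), np.float64(6.5)), (-35, np.float64(-5.6), np.float64(6.6)), (-30, np.float64(-5.4), np.float64(6.8)), (-25, np.float64(-6.0), np.float64(6.9)), (-20, np.float64(-5.9), np.float64(7.0)), (-15, np.float64(-5.7), np.float64(7.1)), (-10, np.float64(-5.5), np.float64(7.1)), (-5, np.float64(-5.3), np.float64(6.4)), (0, np.float64(-6.0), np.float64(6.5)), (5, np.float64(-5.8), np.float64(6.6)), (85, np.float64(-5.7), np.float64(6.9)), (90, np.float64(-5.7), np.float64(7.0)), (95, np.float64(-5.4), np.float64(7.1))]
slot fit 0.04140302329745109 0.5707083818985538 0.5345774280575317
basetop 1188 [0.5911 0.0197 0.1083] ((591.1170654296875, 16.619422912597656), (21.712770462036133, 35.959808349609375), 86
[... 1001 characters left out ...]
117, 0.0223), (284, 0.6142, 0.0225), (287, 0.6169, 0.0224), (290, 0.6195, 0.0221), (293, 0.622, 0.0232), (296, 0.6246, 0.0228), (299, 0.6272, 0.0231), (302, 0.6298, 0.023)]
180 [(236, 0.5718, 0.0241), (239, 0.5744, 0.0234), (242, 0.577, 0.0235), (245, 0.5797, 0.0231), (248, 0.5823, 0.023), (251, 0.585, 0.0239), (254, 0.5876, 0.0237), (257, 0.5902, 0.0222), (260, 0.5929, 0.0234), (263, 0.5953, 0.0046), (266, 0.5981, 0.0058), (269, 0.6009, 0.0067), (272, 0.6038, 0.0043), (275, 0.606, 0.0226), (278, 0.6087, 0.0229), (281, 0.6112, 0.0243), (284, 0.6139, 0.023), (287, 0.6165, 0.0239), (290, 0.6191, 0.0233), (293, 0.6217, 0.0236), (296, 0.6244, 0.0234), (299, 0.627, 0.0234), (302, 0.6295, 0.0244)]
```

>>> jog_arm(
  commands=[
    [0, [0, 0.3, -0.2], [0.1, 0, 0.1]],
    [0, [0.3, 0.3, -0.2], [0.05, 0, 0.05]],
    [0, [0.6, 0.2, -0.2], [0, 0, 0]],
    [0, [0.7, 0, 0], [0, 0, 0]],
    [0, [0.7, 0, 0], [0, 0, 0]],
    [0, [0.5, 0, 0], [0, 0, 0]],
    [0, [0.3, 0, 0], [0, 0, 0]],
    [0, [0.1, 0, 0], [0, 0, 0]],
    [0, [0, 0, 0], [0, 0, 0]],
    [0, [0, 0, 0], [0, 0, 0]],
  ],
)

```text
t: 11.17
tcp_pos: [0.5987, 0.0106, 0.0819]
orientation: [-0.52, -0.479, 0.521, -0.479]
wrist_force: [-0.7, 0.8, -2.0]
grip_width: 0.0111
```

```bash
python3 - <<'E'
from slot import *
s,R=st(); print(R[:,0],yawof(R))
goto((.5994,.013,.068),-4.56,1,0)
d=imaging.grab_frame('wrist'); analyze(d,s,R)
E
```

```text
t 11.17 tcp [0.5987 0.0106 0.0819] F [-0.6757  0.7793 -2.0449] w 0.0111 q [-0.0018  0.5869  1.7718 -0.0014  0.7837  0.0825]
[-0.0007 -0.001  -1.    ] -4.769456589221864
[0, [1.39, 0.05, -0.25], [-0.035, 0.01, 0.006]]
board top z 0.02352328926161743
outer 41 slope deg 0.07892193719945026 offset mm at0 0.9917529206533401 at -.05 0.9228805378442101 width 0.1495929603617539
slot [(-50, np.float64(-5.2), np.float64(7.2)), (-45, np.float64(-5.2), np.float64(7.1)), (-40, np.float64(-5.2), np.float64(7.1)), (-35, np.float64(-5.1), np.float64(7.0)), (-30, np.float64(-5.1), np.float64(7.0)), (-25, np.float64(-5.1), np.float64(6.9)), (-20, np.float64(-5.1), np.float64(7.6)), (-15, np.float64(-5.1), np.float64(7.6)), (-10, np.float64(-5.1), np.float64(7.6)), (-5, np.float64(-5.0), np.float64(7.4)), (0, np.float64(-5.0), np.float64(7.4)), (5, np.float64(-5.0), np.float64(-1.9)), (85, np.float64(-5.2), np.float64(7.6)), (90, np.float64(-5.2), np.float64(7.5))]
slot fit -0.03926329421178426 0.7584032791030293 0.7926669670617726
basetop 1189 [0.5995 0.0234 0.072 ] ((599.3328857421875, 20.334732055664062), (21.29051971435547, 35.8714485168457), 85.96221160888672)
in tool y -0.01819361121749588 0.017830156364378305 z -0.020425278459281607 0.0010755848283731642
```

>>> jog_arm(
  commands=[
    [0, [0.3, 0, 0], [-0.03, 0, 0]],
    [0, [0.5, 0, 0], [0, 0, 0]],
    [0, [0.5, 0, 0], [0, 0, 0]],
    [0, [0.3, 0, 0], [0, 0, 0]],
    [0, [0.2, 0, 0], [0, 0, 0]],
    [0, [0.1, 0, 0], [0, 0, 0]],
    [0, [0, 0, 0], [0, 0, 0]],
    [0, [0, 0, 0], [0, 0, 0]],
    [0, [0, 0, 0], [0, 0, 0]],
    [0, [0, 0, 0], [0, 0, 0]],
  ],
)

```text
t: 12.05
tcp_pos: [0.5994, 0.0105, 0.0617]
orientation: [0.52, 0.479, -0.52, 0.48]
wrist_force: [0.5, -0.4, -1.6]
grip_width: 0.0117
```

```bash
python3 - <<'E'
from slot import *
s,R=st(); print(R[:,0],yawof(R))
d=imaging.grab_frame('wrist'); analyze(d,s,R);save(d,'w6.png',(150,280,190,320),6)
E
```

```text
t 12.05 tcp [0.5994 0.0105 0.0617] F [ 0.4945 -0.4242 -1.5819] w 0.0117 q [-0.0018  0.6186  1.7761 -0.0015  0.7459  0.0789]
[ 0.001 -0.001 -1.   ] -4.567057498057042
board top z 0.023518845445450017
outer 37 slope deg 0.009501999986998959 offset mm at0 0.9609335364970031 at -.05 0.9526414772321236 width 0.14969104752497006
slot [(-150, np.float64(-5.4), np.float64(6.8)), (-145, np.float64(-5.4), np.float64(7.6)), (-45, np.float64(-5.4), np.float64(7.3)), (-40, np.float64(-5.4), np.float64(7.3)), (-35, np.float64(-5.4), np.float64(7.3)), (-30, np.float64(-5.3), np.float64(7.2)), (-25, np.float64(-5.3), np.float64(7.2)), (-20, np.float64(-5.2), np.float64(7.1)), (-15, np.float64(-5.2), np.float64(7.0)), (-10, np.float64(-5.2), np.float64(7.7)), (-5, np.float64(-5.1), np.float64(7.7)), (0, np.float64(-5.1), np.float64(7.6))]
slot fit 0.10578864266832509 1.097605101748517 1.0052870954596156
basetop 1185 [0.6002 0.0233 0.0518] ((600.0128173828125, 20.219104766845703), (21.370315551757812, 36.11962127685547), 85.19384002685547)
in tool y -0.018213800635785846 0.017855542255979975 z -0.02040649053297937 0.0010226436140896088
```

View pics/w6.png

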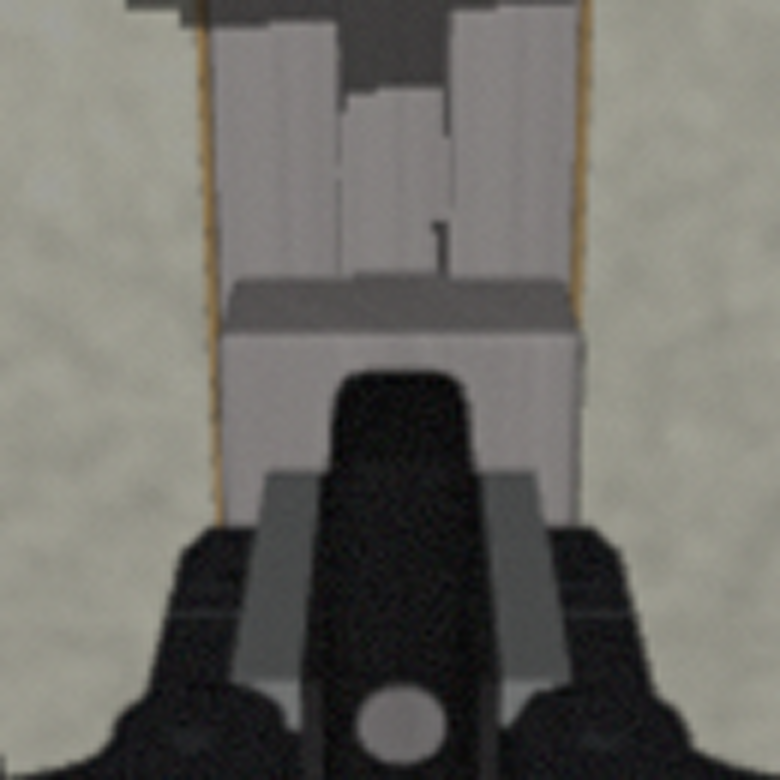

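>>> jog_arm(
  commands=[
    [0, [0, -0.06, 0], [0, 0, 0]],
    [0, [0, 0, 0], [0, 0, 0]],
    [0, [0.2, 0, 0], [0, 0, 0]],
    [0, [0.2, 0, 0], [0, 0, 0]],
    [0, [0.2, 0, 0], [0, 0, 0]],
    [0, [0.1, 0, 0], [0, 0, 0]],
    [0, [0, 0, 0], [0, 0, 0]],
    [0, [0, 0, 0], [0, 0, 0]],
    [0, [0, 0, 0], [0, 0, 0]],
    [0, [0, 0, 0], [0, 0, 0]],
  ],
)

```text
t: 12.93
tcp_pos: [0.5989, 0.0106, 0.0543]
orientation: [0.52, 0.479, -0.519, 0.48]
wrist_force: [0.5, -0.0, -0.4]
grip_width: 0.0117
```

```bash
python3 - <<'E'
from slot import *
s,R=st(); print(R[:,0],yawof(R))
d=imaging.grab_frame('wrist'); analyze(d,s,R);save(d,'w7.png',(150,280,190,320),5)
E
```

```text
t 12.93 tcp [0.5989 0.0106 0.0543] F [ 0.5143 -0.0101 -0.4094] w 0.0117 q [-0.0017  0.6297  1.7789 -0.0015  0.7314  0.0791]
[ 0.0015 -0.001  -1.    ] -4.566755337194175
board top z 0.023519093763709614
outer 38 slope deg -0.0020222086859196264 offset mm at0 0.9796604899131292 at -.05 0.9814251998997154 width 0.14958246856670052
slot [(-150, np.float64(-5.7), np.float64(7.0)), (-145, np.float64(-5.6), np.float64(6.9)), (-140, np.float64(-5.6), np.float64(6.9)), (-135, np.float64(-4.7), np.float64(6.0)), (-40, np.float64(-5.5), np.float64(7.5)), (-35, np.float64(-5.5), np.float64(7.5)), (-30, np.float64(-5.4), np.float64(7.4)), (-25, np.float64(-5.4), np.float64(7.3)), (-20, np.float64(-5.3), np.float64(7.3)), (-15, np.float64(-5.3), np.float64(7.2)), (-10, np.float64(-5.2), np.float64(7.2)), (-5, np.float64(-5.2), np.float64(7.1)), (0, np.float64(-5.1), np.float64(7.1))]
slot fit 0.14987416607278173 1.0335025698351012 0.9027126867525601
basetop 1177 [0.5997 0.0233 0.0444] ((599.55419921875, 20.251113891601562), (21.40117073059082, 35.86919403076172), 85.943115234375)
in tool y -0.018095017314638178 0.01785500653320167 z -0.020386037296002916 0.0011580973020497256
```

>>> jog_arm(
  commands=[
    [0, [0.1, 0, 0], [0, 0, 0]],
    [0, [0.1, 0, 0], [0, 0, 0]],
    [0, [0.05, 0, 0], [0, 0, 0]],
    [0, [0, 0, 0], [0, 0, 0]],
    [0, [0, 0, 0], [0, 0, 0]],
    [0, [0, 0, 0], [0, 0, 0]],
    [0, [0, 0, 0], [0, 0, 0]],
    [0, [0, 0, 0], [0, 0, 0]],
    [0, [0, 0, 0], [0, 0, 0]],
    [0, [0, 0, 0], [0, 0, 0]],
  ],
)

```text
t: 13.82
tcp_pos: [0.5992, 0.0105, 0.0518]
orientation: [0.52, 0.479, -0.519, 0.48]
wrist_force: [-0.8, 0.0, -1.4]
grip_width: 0.012
```

```bash
python3 - <<'E'
from slot import *
s,R=st(); print(R[:,0],yawof(R),s['ft_torque'])
d=imaging.grab_frame('wrist'); C,ok=analyze(d,s,R);save(d,'w7.png',s=1.5)
np.savez('w7.npz',**{k:d[k] for k in('frame','range_z','mtx','R','t')},tcp=s['tcp_pos'],Rt=R)
E
```

```text
t 13.82 tcp [0.5992 0.0105 0.0518] F [-0.8295  0.0005 -1.4011] w 0.012 q [-0.0018  0.6338  1.7792 -0.0015  0.7266  0.079 ]
[ 0.0021 -0.001  -1.    ] -4.565876735914541 [ 0.0075 -0.0298  0.0342]
board top z 0.02351821155881058
outer 37 slope deg 0.053056156667241235 offset mm at0 0.9516692153839817 at -.05 0.9053689842691166 width 0.14959118743898378
slot [(-150, np.float64(-5.0), np.float64(7.5)), (-145, np.float64(-5.8), np.float64(7.5)), (-140, np.float64(-5.8), np.float64(7.5)), (-135, np.float64(-5.7), np.float64(7.4)), (-40, np.float64(-5.6), np.float64(7.2)), (-35, np.float64(-5.6), np.float64(7.1)), (-30, np.float64(-5.6), np.float64(7.1)), (-25, np.float64(-5.5), np.float64(7.0)), (-20, np.float64(-5.5), np.float64(7.7)), (-15, np.float64(-5.4), np.float64(7.6)), (-10, np.float64(-5.4), np.float64(7.6)), (-5, np.float64(-5.3), np.float64(7.5)), (0, np.float64(-5.3), np.float64(7.4))]
slot fit 0.019210554318312006 0.961651775111908 0.94488740391252
basetop 1183 [0.6    0.0234 0.0419] ((599.6569213867188, 20.2127685546875), (21.81247329711914, 35.936676025390625), 86.2563247680664)
in tool y -0.018133269418634572 0.0178083275968097 z -0.020502216167262236 0.0014821150488580482
```

View pics/w7.png

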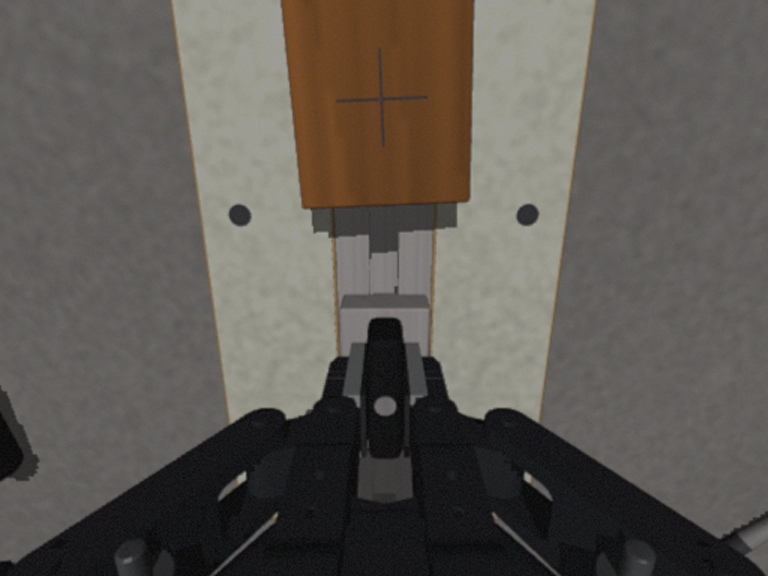

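```bash
python3 - <<'E'
from h import *
a0=np.radians(85.45);ex=np.array([np.cos(a0),np.sin(a0)]);ey=np.array([-ex[1],ex[0]]);O=np.array([.6038,.063])+ey*.00095
for n in('w5','t5','w7'):
    f=np.load(n+'.npz'); d={k:f[k] for k in f.files}; C,ok=cloud(d); L=(C[...,:2]-O)@np.c_[ex,ey]; z=C[...,2]
    m=ok&(z>.04)&(z<.047)&(abs(L[...,1])<.05)&(L[...,0]>-.005)&(L[...,0]<.078)
    P=L[m]*1000; print(n,len(P),cv2.minAreaRect(P.astype(np.float32)),'x',np.percentile(P[:,0],[.5,99.5]),'y',np.percentile(P[:,1],[.5,99.5]))
    m=ok&(z>.03)&(z<.08)&(abs(L[...,1])<.035)&(L[...,0]>.078)&(L[...,0]<.16)
    P=np.c_[L[m]*1000,z[m]*1000]; print(len(P)); 
    if len(P):
        for a in range(80,130,3):
            q=P[(P[:,0]>=a)&(P[:,0]<a+3)]
            if len(q): print(a,len(q),np.percentile(q[:,2],[5,50,95]).round(1),q[:,1].min().round(1),q[:,1].max().round(1))
E
```

```text
w5 8888 ((42.007179260253906, 0.6029052734375), (70.41439819335938, 60.325050354003906), 2.3281755447387695) x [ 7.2217 76.689 ] y [-29.1927  30.7532]
0
t5 574 ((41.16495895385742, 0.2185516357421875), (69.57896423339844, 61.027767181396484), 2.0140089988708496) x [ 6.5103 76.1239] y [-30.2531  30.5934]
486
104 25 [33.  43.4 47.6] -25.0 25.3
107 29 [42.7 45.4 48. ] -24.5 25.5
110 25 [41.7 46.2 48.2] -24.8 25.6
113 22 [43.3 45.8 48.1] -24.8 25.1
116 8 [38.  40.6 42.3] -21.2 19.7
119 40 [31.8 42.8 54.9] -30.3 30.7
122 39 [52.1 55.3 69.8] -31.2 31.9
125 39 [43.1 56.6 73. ] -31.1 32.0
128 39 [49.9 55.9 73.7] -30.7 31.9
w7 16509 ((39.107933044433594, 0.6638889312744141), (64.54922485351562, 60.50400924682617), 2.278379201889038) x [ 7.1822 69.906 ] y [-29.2507  30.5864]
0
```

>>> jog_arm(
  commands=[
    [0, [0.03, 0, -0.1], [0, 0, -0.02]],
    [0, [0, 0, -0.2], [0, 0, 0]],
    [0, [0, 0, -0.4], [0, 0, 0]],
    [0, [0, 0, -0.5], [0, 0, 0]],
    [0, [0, 0, -0.5], [0, 0, 0]],
    [0, [0, 0, -0.5], [0, 0, 0]],
    [0, [0, 0, -0.4], [0, 0, 0]],
    [0, [0, 0, -0.2], [0, 0, 0]],
    [0, [0, 0, 0], [0, 0, 0]],
    [0, [0, 0, 0], [0, 0, 0]],
  ],
)

```text
t: 14.7
tcp_pos: [0.6017, 0.0425, 0.0514]
orientation: [-0.519, -0.48, 0.519, -0.48]
wrist_force: [0.2, -0.5, -1.9]
grip_width: 0.0116
```

```bash
cat >> h.py <<'E'
def bd(s):
    a0=np.radians(85.45);ex=np.array([np.cos(a0),np.sin(a0)]);ey=np.array([-ex[1],ex[0]]);O=np.array([.6038,.063])+ey*.00095
    p=np.array(s['tcp_pos'][:2])-O; F=np.array(s['wrist_force'])
    print('board x %.2f y %.2f mm z %.2f; Fx %.2f Fy %.2f Fz %.2f'%(p@ex*1e3,p@ey*1e3,s['tcp_pos'][2]*1e3,F[:2]@ex,F[:2]@ey,F[2]),'tq',s['ft_torque'])
E
python3 - <<'E'
from h import *
s,R=st(); bd(s); print(R[:,0],yawof(R))
E
```

```text
t 14.7 tcp [0.6017 0.0425 0.0514] F [ 0.1654 -0.5197 -1.8878] w 0.0116 q [ 0.0511  0.639   1.7685 -0.001   0.7341  0.1305]
board x -20.60 y -0.52 mm z 51.44; Fx -0.50 Fy -0.21 Fz -1.89 tq [-0.0411  0.0322 -0.0021]
[ 0.     -0.0007 -1.    ] -4.504441464210572
```

>>> jog_arm(
  commands=[
    [0, [0.03, -0.02, -0.2], [0, 0, 0]],
    [0, [0, 0, -0.3], [0, 0, 0]],
    [0, [0, 0, -0.3], [0, 0, 0]],
    [0, [0, 0, -0.3], [0, 0, 0]],
    [0, [0, 0, -0.3], [0, 0, 0]],
    [0, [0, 0, -0.3], [0, 0, 0]],
    [0, [0, 0, -0.3], [0, 0, 0]],
    [0, [0, 0, -0.2], [0, 0, 0]],
    [0, [0, 0, 0], [0, 0, 0]],
    [0, [0, 0, 0], [0, 0, 0]],
  ],
)

```text
t: 15.53
tcp_pos: [0.6034, 0.0663, 0.0511]
orientation: [-0.519, -0.48, 0.52, -0.48]
wrist_force: [-0.6, -0.3, -1.5]
grip_width: 0.0114
```

```bash
python3 - <<'E'
from slot import *
s,R=st(); bd(s); print(R[:,0],yawof(R))
d=imaging.grab_frame('wrist'); save(d,'w8.png',s=1.5); analyze(d,s,R)
d=imaging.grab_frame('top'); save(d,'t8.png',(105,215,180,360),4)
E
```

```text
t 15.53 tcp [0.6034 0.0663 0.0511] F [-0.5528 -0.3068 -1.4811] w 0.0114 q [ 0.0904  0.6436  1.7596 -0.0014  0.7386  0.1704]
board x 3.30 y -0.24 mm z 51.05; Fx -0.35 Fy 0.53 Fz -1.48 tq [-0.0778 -0.0432  0.0297]
[-0.0002 -0.001  -1.    ] -4.527318606736231
board top z 0.02353359983582923
outer 31 slope deg 0.07477902433147207 offset mm at0 0.9506599130698319 at -.05 0.885402903769175 width 0.14969021673092126
slot [(-110, np.float64(-5.6), np.float64(7.1)), (-105, np.float64(-5.6), np.float64(7.1)), (-100, np.float64(-5.6), np.float64(7.1)), (-95, np.float64(-5.5), np.float64(7.0)), (-90, np.float64(-5.5), np.float64(7.0)), (-85, np.float64(-5.4), np.float64(7.0)), (-80, np.float64(-5.4), np.float64(6.9)), (95, np.float64(-5.2), np.float64(7.4))]
slot fit 0.1068615109228816 0.9416371999237545 0.848382939460746
basetop 2794 [0.6049 0.0871 0.0424] ((604.8987426757812, 83.2665023803711), (35.938140869140625, 56.305274963378906), 85.91690063476562)
in tool y -0.02797799742890304 0.028328382407188202 z -0.034972670746678015 0.0010977130068971735
```

View pics/w8.png

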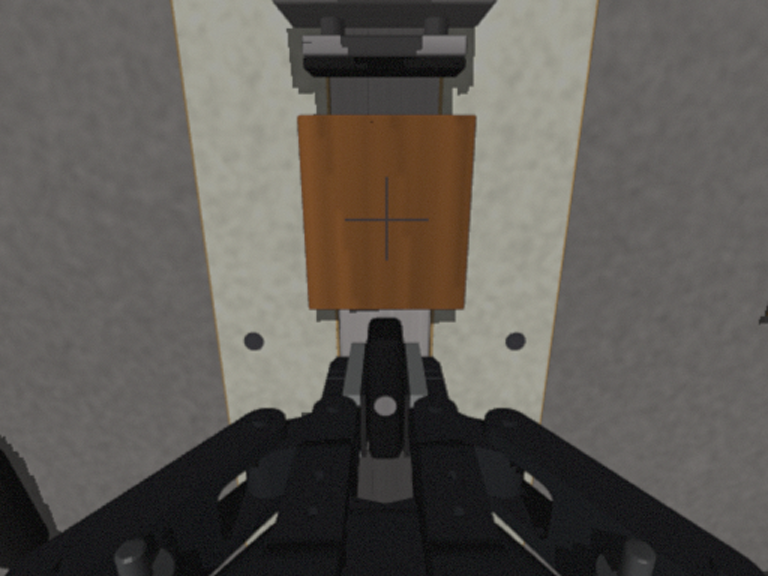

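View pics/t8.png

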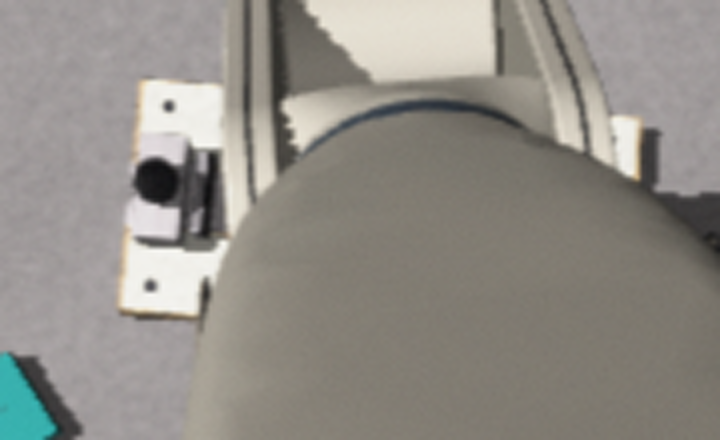

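```bash
python3 - <<'E'
from h import *
a0=np.radians(85.45);ex=np.array([np.cos(a0),np.sin(a0)]);ey=np.array([-ex[1],ex[0]]);O=np.array([.6038,.063])+ey*.00095
d=imaging.grab_frame('wrist'); s,R=st()
C,ok=cloud(d); L=(C[...,:2]-O)@np.c_[ex,ey]*1000; z=C[...,2]*1000
for u in(230,245,270,285):
    print(u,[(v,round(L[v,u,0],1),round(z[v,u],1)) for v in range(20,90,3)])
C2=C[150:300,150:360]; 
m=ok&(abs(L[...,1])<17)&(L[...,0]>0)&(L[...,0]<22)&(z>38)&(z<44); m[:,:]&=True
print('basetop z',np.median(z[208:235,228:243]),np.median(z[208:235,272:284]))
E
```

```text
t 15.68 tcp [0.6033 0.0661 0.0511] F [ 0.1903  0.8828 -2.2944] w 0.0116 q [ 0.09    0.6436  1.7597 -0.0013  0.7386  0.1703]
230 [(20, np.float64(121.9), np.float64(23.2)), (23, np.float64(116.2), np.float64(43.5)), (26, np.float64(114.7), np.float64(44.6)), (29, np.float64(113.4), np.float64(45.0)), (32, np.float64(112.4), np.float64(43.9)), (35, np.float64(110.9), np.float64(44.6)), (38, np.float64(109.9), np.float64(43.6)), (41, np.float64(108.3), np.float64(45.3)), (44, np.float64(107.1), np.float64(44.5)), (47, np.float64(106.3), np.float64(41.2)), (50, np.float64(106.2), np.float64(32.5)), (53, np.float64(105.9), np.float64(23.5)), (56, np.float64(104.4), np.float64(24.1)), (59, np.float64(102.9), np.float64(23.6)), (62, np.float64(101.5), np.float64(22.6)), (65, np.float64(100.0), np.float64(22.6)), (68, np.float64(98.5), np.float64(21.7)), (71, np.float64(96.8), np.float64(23.1)), (74, np.float64(95.3), np.float64(22.8)), (77, np.float64(92.6), np.float64(43.5)), (80, np.float64(91.2), np.float64(42.3)), (83, np.float64(89.7), np.float64(44.3)), (86, np.float64(88.4), np.float
[... 2483 characters left out ...]
p.float64(44.1)), (47, np.float64(106.3), np.float64(41.4)), (50, np.float64(106.4), np.float64(31.1)), (53, np.float64(105.9), np.float64(23.5)), (56, np.float64(104.2), np.float64(25.1)), (59, np.float64(102.9), np.float64(23.1)), (62, np.float64(101.5), np.float64(22.5)), (65, np.float64(99.8), np.float64(24.2)), (68, np.float64(98.3), np.float64(23.7)), (71, np.float64(96.8), np.float64(23.0)), (74, np.float64(95.2), np.float64(23.5)), (77, np.float64(92.5), np.float64(44.0)), (80, np.float64(91.2), np.float64(43.2)), (83, np.float64(89.7), np.float64(43.7)), (86, np.float64(88.3), np.float64(43.9)), (89, np.float64(86.9), np.float64(42.4))]
basetop z 41.475310522327845 41.39318442432259
```

>>> jog_arm(
  commands=[
    [0, [0, 0, -0.1], [0, 0, 0]],
    [0, [0, 0, -0.2], [0, 0, 0]],
    [0, [0, 0, -0.2], [0, 0, 0]],
    [0, [0, 0, -0.2], [0, 0, 0]],
    [0, [0, 0, -0.2], [0, 0, 0]],
    [0, [0, 0, -0.1], [0, 0, 0]],
    [0, [0, 0, 0], [0, 0, 0]],
    [0, [0, 0, 0], [0, 0, 0]],
    [0, [0, 0, 0], [0, 0, 0]],
    [0, [0, 0, 0], [0, 0, 0]],
  ],
)

```text
t: 16.52
tcp_pos: [0.6042, 0.0768, 0.0511]
orientation: [-0.519, -0.479, 0.52, -0.48]
wrist_force: [0.4, 0.4, -1.5]
grip_width: 0.0115
```

```bash
cat > pad.py <<'E'
from h import *
def pad():
    a0=np.radians(85.45);ex=np.array([np.cos(a0),np.sin(a0)]);ey=np.array([-ex[1],ex[0]]);O=np.array([.6038,.063])+ey*.00095
    d=imaging.grab_frame('wrist')
    C,ok=cloud(d); L=(C[...,:2]-O)@np.c_[ex,ey]*1000; z=C[...,2]*1000
    m=ok&(abs(L[...,1])<24)&(L[...,0]>95)&(L[...,0]<120)
    f=m&(z>27)&(z<40)&(L[...,0]<110); print('face',f.sum(), np.median(L[f][:,0]) if f.any() else None)
    t=m&(z>41.5)&(z<47); print('padtop x range',np.percentile(L[t][:,0],[2,98]) if t.any() else None)
    b=ok&(abs(L[...,1])<28)&(z>41)&(z<47)&(L[...,0]>60)&(L[...,0]<108)
    return d,L,z
E
python3 - <<'E'
from pad import *
s,R=st(); bd(s); print(R[:,0],yawof(R))
d,L,z=pad(); save(d,'w9.png',(0,240,150,370),3)
E
```

```text
t 16.52 tcp [0.6042 0.0768 0.0511] F [ 0.4326  0.4288 -1.504 ] w 0.0115 q [ 0.1074  0.6458  1.7547 -0.0015  0.7415  0.1883]
board x 13.82 y -0.25 mm z 51.06; Fx 0.46 Fy -0.40 Fz -1.50 tq [-0.0117 -0.0138 -0.0231]
[-0.0003 -0.001  -1.    ] -4.568158481685546
face 176 106.2978475796663
padtop x range [ 95.2482 116.1664]
```

View pics/w9.png

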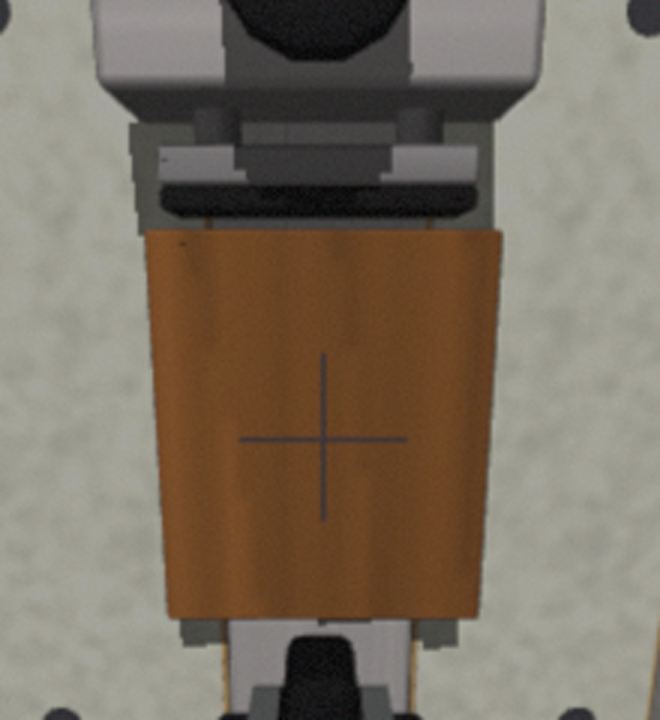

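>>> jog_arm(
  commands=[
    [0, [0, 0, -0.05], [0, 0, 0]],
    [0, [0, 0, -0.05], [0, 0, 0]],
    [0, [0, 0, -0.05], [0, 0, 0]],
    [0, [0, 0, -0.05], [0, 0, 0]],
    [0, [0, 0, 0], [0, 0, 0]],
    [0, [0, 0, 0], [0, 0, 0]],
    [0, [0, 0, 0], [0, 0, 0]],
    [0, [0, 0, 0], [0, 0, 0]],
    [0, [0, 0, 0], [0, 0, 0]],
    [0, [0, 0, 0], [0, 0, 0]],
  ],
)

```text
t: 17.4
tcp_pos: [0.6044, 0.0788, 0.0511]
orientation: [-0.519, -0.479, 0.52, -0.48]
wrist_force: [0.5, -0.2, -1.5]
grip_width: 0.0114
```

```bash
python3 - <<'E'
from pad import *
s,R=st(); bd(s); print(R[:,0],yawof(R))
d,L,z=pad(); save(d,'w10.png',(0,110,180,340),5)
s,R=st(); bd(s)
E
```

```text
t 17.4 tcp [0.6044 0.0788 0.0511] F [ 0.4785 -0.1746 -1.479 ] w 0.0114 q [ 0.1106  0.6462  1.7537 -0.0015  0.7421  0.1918]
board x 15.77 y -0.25 mm z 51.07; Fx -0.14 Fy -0.49 Fz -1.48 tq [-0.0189  0.0273  0.0625]
[-0.0003 -0.0011 -1.    ] -4.589151198257386
face 128 106.29282711298364
padtop x range [ 95.2697 115.8124]
t 17.45 tcp [0.6044 0.0788 0.0511] F [-0.7527  0.6009 -1.1409] w 0.0114 q [ 0.1106  0.6462  1.7537 -0.0015  0.7421  0.1918]
board x 15.77 y -0.25 mm z 51.06; Fx 0.54 Fy 0.80 Fz -1.14 tq [-0.04   -0.0252  0.047 ]
```

View pics/w10.png

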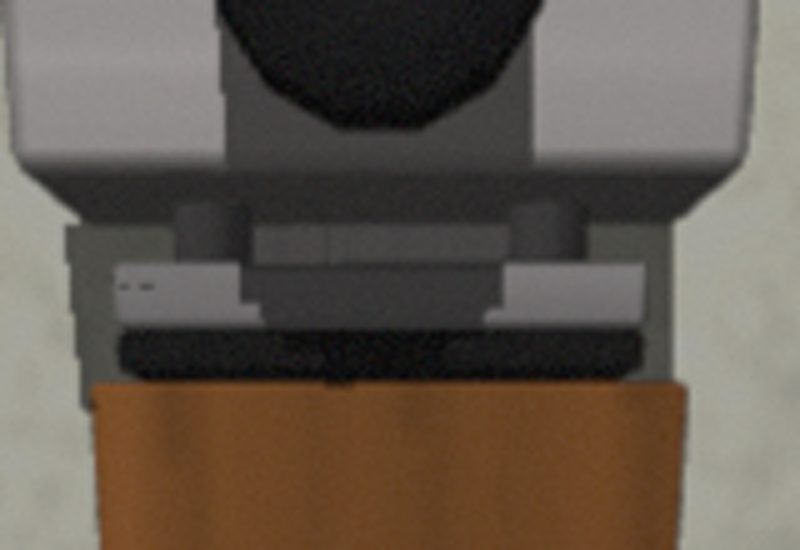

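>>> jog_arm(
  commands=[
    [0, [0, 0, -0.03], [0, 0, 0]],
    [0, [0, 0, -0.03], [0, 0, 0]],
    [0, [0, 0, 0], [0, 0, 0]],
    [0, [0, 0, 0], [0, 0, 0]],
    [0, [0, 0, 0], [0, 0, 0]],
    [0, [0, 0, 0], [0, 0, 0]],
    [0, [0, 0, 0], [0, 0, 0]],
    [0, [0, 0, 0], [0, 0, 0]],
    [0, [0, 0, 0], [0, 0, 0]],
    [0, [0, 0, 0], [0, 0, 0]],
  ],
)

```text
t: 18.28
tcp_pos: [0.6044, 0.0794, 0.0511]
orientation: [-0.519, -0.479, 0.52, -0.48]
wrist_force: [0.6, -1.5, -1.4]
grip_width: 0.0115
```

```bash
python3 - <<'E'
from pad import *
s,R=st(); bd(s)
d,L,z=pad(); save(d,'w11.png',(0,110,180,340),5)
s,R=st(); bd(s)
E
```

```text
t 18.28 tcp [0.6044 0.0794 0.0511] F [ 0.5876 -1.5202 -1.3912] w 0.0115 q [ 0.1116  0.6463  1.7534 -0.0015  0.7423  0.1929]
board x 16.39 y -0.28 mm z 51.08; Fx -1.47 Fy -0.71 Fz -1.39 tq [-0.0922  0.0033 -0.0049]
face 0 None
padtop x range [ 95.4208 116.0348]
t 18.33 tcp [0.6044 0.0794 0.0511] F [-1.2247 -0.7625 -0.8584] w 0.0114 q [ 0.1116  0.6464  1.7534 -0.0016  0.7423  0.1928]
board x 16.38 y -0.27 mm z 51.07; Fx -0.86 Fy 1.16 Fz -0.86 tq [-0.0805  0.0141  0.0123]
```

>>> jog_arm(
  commands=[
    [0, [0, 0, -0.03], [0, 0, 0]],
    [0, [0, 0, -0.03], [0, 0, 0]],
    [0, [0, 0, 0], [0, 0, 0]],
    [0, [0, 0, 0], [0, 0, 0]],
    [0, [0, 0, 0], [0, 0, 0]],
    [0, [0, 0, 0], [0, 0, 0]],
    [0, [0, 0, 0], [0, 0, 0]],
    [0, [0, 0, 0], [0, 0, 0]],
    [0, [0, 0, 0], [0, 0, 0]],
    [0, [0, 0, 0], [0, 0, 0]],
  ],
)

```text
t: 19.17
tcp_pos: [0.6045, 0.0795, 0.0512]
orientation: [-0.519, -0.479, 0.52, -0.48]
wrist_force: [-0.6, -2.0, -1.7]
grip_width: 0.0113
```

```bash
python3 - <<'E'
from pad import *
s,R=st(); bd(s)
d,L,z=pad(); save(d,'w12.png',(0,110,180,340),5)
s,R=st(); bd(s);print(yawof(R),R[:,0])
E
```

```text
t 19.17 tcp [0.6045 0.0795 0.0512] F [-0.5943 -2.0112 -1.7436] w 0.0113 q [ 0.1121  0.6464  1.7531 -0.0025  0.7427  0.1939]
board x 16.53 y -0.32 mm z 51.15; Fx -2.05 Fy 0.43 Fz -1.74 tq [-0.1749  0.0386  0.0273]
face 0 None
padtop x range [ 95.4841 115.7066]
t 19.22 tcp [0.6045 0.0795 0.0511] F [ 0.3932 -1.4874 -0.1452] w 0.0114 q [ 0.1121  0.6464  1.7531 -0.0025  0.7427  0.1939]
board x 16.50 y -0.29 mm z 51.13; Fx -1.45 Fy -0.51 Fz -0.15 tq [-0.1928 -0.0298  0.0207]
-4.582326084009032 [-0.0004 -0.0017 -1.    ]
```

View pics/w12.png

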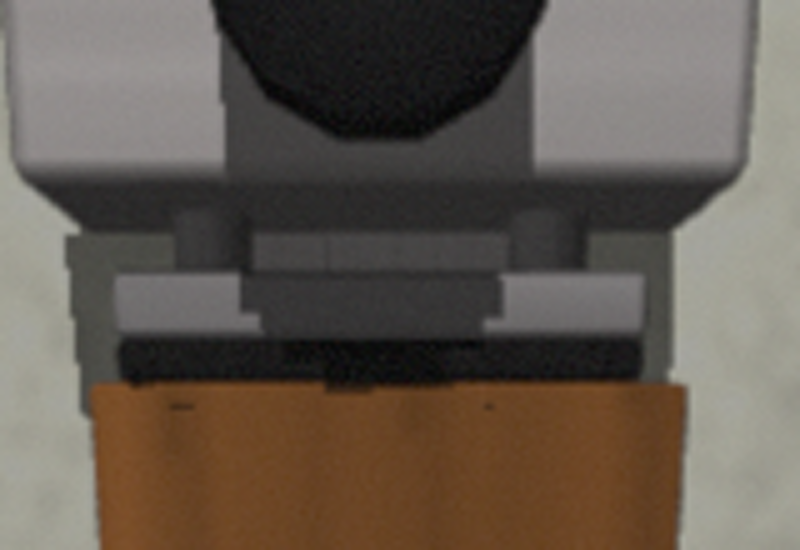

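>>> jog_arm(
  commands=[
    [0, [0, 0, -0.05], [0, 0, 0]],
    [0, [0, 0, -0.05], [0, 0, 0]],
    [0, [0, 0, -0.05], [0, 0, 0]],
    [0, [0, 0, -0.05], [0, 0, 0]],
    [0, [0, 0, -0.05], [0, 0, 0]],
    [0, [0, 0, -0.05], [0, 0, 0]],
    [0, [0, 0, -0.05], [0, 0, 0]],
    [0, [0, 0, -0.05], [0, 0, 0]],
    [0, [0, 0, -0.05], [0, 0, 0]],
    [0, [0, 0, -0.05], [0, 0, 0]],
  ],
)

```text
t: 20.05
tcp_pos: [0.6046, 0.0809, 0.0517]
orientation: [-0.517, -0.478, 0.521, -0.481]
wrist_force: [-0.9, -5.7, 0.5]
grip_width: 0.0113
```

```bash
python3 - <<'E'
from pad import *
s,R=st(); bd(s)
d,L,z=pad(); save(d,'w13.png',(0,110,180,340),5)
s,R=st(); bd(s);print(yawof(R),R[:,0])
E
```

```text
t 20.05 tcp [0.6046 0.0809 0.0517] F [-0.8532 -5.742   0.5469] w 0.0113 q [ 0.1167  0.6463  1.751  -0.0098  0.7465  0.2028]
board x 17.86 y -0.35 mm z 51.73; Fx -5.79 Fy 0.40 Fz 0.55 tq [-1.0721  0.0675 -0.025 ]
face 0 None
padtop x range [ 95.3764 116.5512]
t 20.1 tcp [0.6046 0.0809 0.0517] F [-0.2823 -5.77    0.0904] w 0.0117 q [ 0.1168  0.6463  1.751  -0.0099  0.7466  0.2029]
board x 17.86 y -0.32 mm z 51.72; Fx -5.77 Fy -0.18 Fz 0.09 tq [-1.0544  0.1209 -0.0218]
-4.5160685110658525 [-0.0015 -0.007  -1.    ]
```

View pics/w13.png

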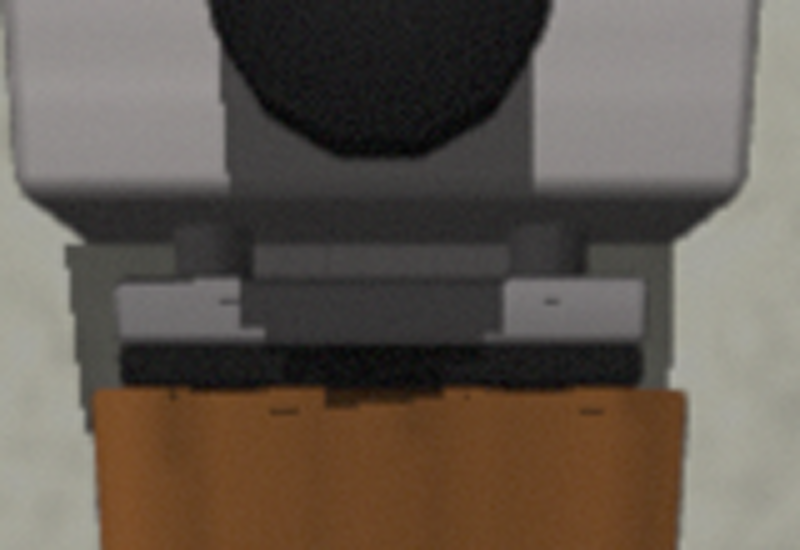

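>>> jog_arm(
  commands=[
    [0, [0.03, 0, -0.05], [0, 0.03, 0]],
    [0, [0.05, 0, -0.05], [0, 0.03, 0]],
    [0, [0.07, 0, -0.05], [0, 0.03, 0]],
    [0, [0.08, 0, -0.05], [0, 0.03, 0]],
    [0, [0.08, 0, -0.05], [0, 0.03, 0]],
    [0, [0.08, 0, -0.05], [0, 0.03, 0]],
    [0, [0.08, 0, -0.05], [0, 0.03, 0]],
    [0, [0.08, 0, -0.05], [0, 0.03, 0]],
    [0, [0.08, 0, -0.05], [0, 0.03, 0]],
    [0, [0.08, 0, -0.05], [0, 0.03, 0]],
  ],
)

```text
t: 20.93
tcp_pos: [0.6047, 0.0806, 0.0508]
orientation: [0.523, 0.485, -0.515, 0.475]
wrist_force: [-3.0, -7.7, 7.9]
grip_width: 0.0115
```

```bash
python3 - <<'E'
from pad import *
s,R=st(); bd(s);print(yawof(R),R[:,0])
E
```

```text
t 20.93 tcp [0.6047 0.0806 0.0508] F [-2.972  -7.75    7.9265] w 0.0115 q [0.1038 0.6465 1.7543 0.0277 0.7393 0.1609]
board x 17.64 y -0.42 mm z 50.77; Fx -7.96 Fy 2.35 Fz 7.93 tq [-1.1723  0.552  -0.0231]
-4.442625727965879 [-0.0003  0.0188 -0.9998]
```

>>> jog_arm(
  commands=[
    [0, [0.06, 0, -0.04], [0, -0.05, 0]],
    [0, [0.06, 0, -0.04], [0, -0.05, 0]],
    [0, [0.06, 0, -0.04], [0, -0.05, 0]],
    [0, [0.06, 0, -0.04], [0, -0.02, 0]],
    [0, [0.06, 0, -0.04], [0, 0, 0]],
    [0, [0.06, 0, -0.04], [0, 0, 0]],
    [0, [0.06, 0, -0.04], [0, 0, 0]],
    [0, [0.06, 0, -0.04], [0, 0, 0]],
    [0, [0.06, 0, -0.04], [0, 0, 0]],
    [0, [0.06, 0, -0.04], [0, 0, 0]],
  ],
)

```text
t: 21.77
tcp_pos: [0.6046, 0.0806, 0.0508]
orientation: [-0.517, -0.48, 0.521, -0.481]
wrist_force: [-2.5, -5.9, 6.6]
grip_width: 0.0115
```

```bash
python3 - <<'E'
from pad import *
s,R=st(); bd(s);print(yawof(R),R[:,0])
d,L,z=pad(); save(d,'w14.png',s=1.5)
print('basetop z',[ (v,round(float(np.median(z[v,228:240])),1),round(float(np.median(z[v,274:284])),1)) for v in range(206,236,4)])
E
```

```text
t 21.77 tcp [0.6046 0.0806 0.0508] F [-2.5436 -5.8921  6.6271] w 0.0115 q [ 0.1151  0.648   1.7508 -0.0064  0.7457  0.1973]
board x 17.60 y -0.40 mm z 50.77; Fx -6.08 Fy 2.07 Fz 6.63 tq [-1.0434  0.4316 -0.025 ]
-4.438608895079552 [-0.0024 -0.0047 -1.    ]
face 0 None
padtop x range [ 95.1854 116.6484]
basetop z [(206, 43.1, 42.9), (210, 41.3, 41.0), (214, 41.1, 40.9), (218, 41.3, 41.3), (222, 41.1, 40.8), (226, 41.4, 41.0), (230, 48.3, 55.1), (234, 59.6, 60.0)]
```

View pics/w14.png

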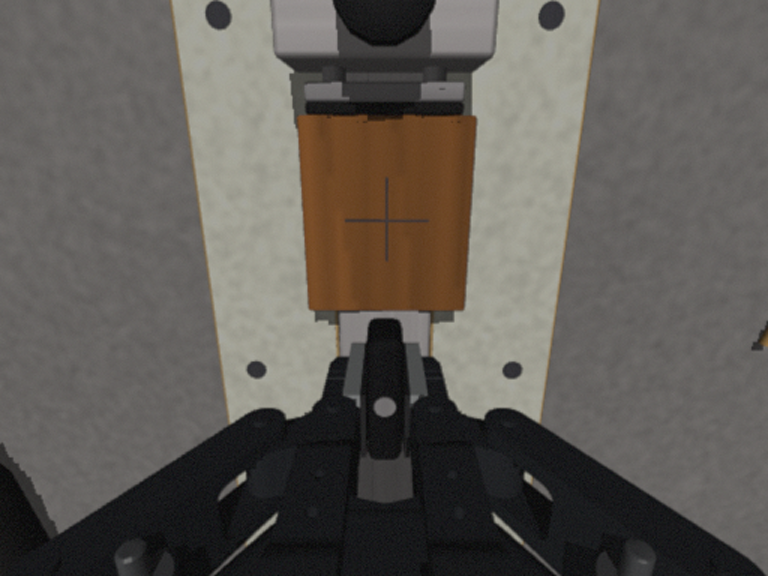

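>>> jog_arm(
  commands=[
    [0, [0.08, -0.01, -0.04], [0, 0.02, 0]],
    [0, [0.1, -0.01, -0.04], [0, 0.02, 0]],
    [0, [0.12, -0.01, -0.04], [0, 0.01, 0]],
    [0, [0.12, -0.01, -0.04], [0, 0.01, 0]],
    [0, [0.12, -0.01, -0.04], [0, 0, 0]],
    [0, [0.12, -0.01, -0.04], [0, 0, 0]],
    [0, [0.12, -0.01, -0.04], [0, 0, 0]],
    [0, [0.12, -0.01, -0.04], [0, 0, 0]],
    [0, [0.12, -0.01, -0.04], [0, 0, 0]],
    [0, [0.12, -0.01, -0.04], [0, 0, 0]],
  ],
)

```text
t: 22.65
tcp_pos: [0.6046, 0.0806, 0.0497]
orientation: [-0.518, -0.48, 0.52, -0.481]
wrist_force: [-4.0, -6.8, 11.1]
grip_width: 0.0115
```

```bash
python3 - <<'E'
from pad import *
s,R=st(); bd(s);print(yawof(R),R[:,0])
E
```

```text
t 22.65 tcp [0.6046 0.0806 0.0497] F [-3.9797 -6.8448 11.0598] w 0.0115 q [ 0.1145  0.6491  1.7523 -0.0046  0.7412  0.1952]
board x 17.61 y -0.39 mm z 49.71; Fx -7.14 Fy 3.42 Fz 11.06 tq [-1.121   0.672  -0.0668]
-4.428386596948743 [-0.0006 -0.0032 -1.    ]
```

>>> jog_arm(
  commands=[
    [0, [0.14, -0.03, -0.035], [0, 0, 0]],
    [0, [0.15, -0.03, -0.035], [0, 0, 0]],
    [0, [0.15, -0.03, -0.035], [0, 0, 0]],
    [0, [0.15, -0.03, -0.035], [0, 0, 0]],
    [0, [0.15, -0.03, -0.035], [0, 0, 0]],
    [0, [0.15, -0.03, -0.035], [0, 0, 0]],
    [0, [0.15, -0.03, -0.035], [0, 0, 0]],
    [0, [0.15, -0.03, -0.035], [0, 0, 0]],
    [0, [0.15, -0.03, -0.035], [0, 0, 0]],
    [0, [0.15, -0.03, -0.035], [0, 0, 0]],
  ],
)

```text
t: 23.48
tcp_pos: [0.6046, 0.0806, 0.0485]
orientation: [-0.518, -0.477, 0.52, -0.483]
wrist_force: [-4.5, -6.7, 13.4]
grip_width: 0.0115
```

```bash
python3 - <<'E'
from pad import *
s,R=st(); bd(s);print(yawof(R),R[:,0])
E
```

```text
t 23.48 tcp [0.6046 0.0806 0.0485] F [-4.5495 -6.7404 13.4188] w 0.0115 q [ 0.117   0.6494  1.756  -0.0122  0.7323  0.2033]
board x 17.59 y -0.36 mm z 48.54; Fx -7.08 Fy 4.00 Fz 13.42 tq [-1.1437  0.7844 -0.0578]
-4.426567482720396 [ 0.0049 -0.0076 -1.    ]
```

>>> jog_arm(
  commands=[
    [0, [0.17, 0, -0.035], [0, 0.03, -0.03]],
    [0, [0.18, 0, -0.035], [0, 0.03, -0.02]],
    [0, [0.19, 0, -0.035], [0, 0.01, -0.01]],
    [0, [0.19, 0, -0.035], [0, 0.01, -0.01]],
    [0, [0.19, 0, -0.035], [0, 0.01, -0.01]],
    [0, [0.19, 0, -0.035], [0, 0, 0]],
    [0, [0.19, 0, -0.035], [0, 0, 0]],
    [0, [0.19, 0, -0.035], [0, 0, 0]],
    [0, [0.19, 0, -0.035], [0, 0, 0]],
    [0, [0.19, 0, -0.035], [0, 0, 0]],
  ],
)

```text
t: 24.32
tcp_pos: [0.6048, 0.0805, 0.0462]
orientation: [-0.518, -0.481, 0.52, -0.48]
wrist_force: [-6.4, -6.3, 17.9]
grip_width: 0.0117
```

```bash
python3 - <<'E'
from pad import *
s,R=st(); bd(s);print(yawof(R),R[:,0])
E
```

```text
t 24.32 tcp [0.6048 0.0805 0.0462] F [-6.4345 -6.259  17.9399] w 0.0117 q [ 0.1135  0.6554  1.7508 -0.0018  0.7388  0.1919]
board x 17.57 y -0.52 mm z 46.23; Fx -6.75 Fy 5.92 Fz 17.94 tq [-1.0821  1.1381 -0.013 ]
-4.415653730013368 [-0.0033 -0.0016 -1.    ]
```

>>> jog_arm(
  commands=[
    [0, [0.16, -0.02, -0.035], [0.3, 0, 0]],
    [0, [0.16, -0.02, -0.035], [0.7, 0, 0]],
    [0, [0.17, -0.025, -0.03], [0.75, 0, 0]],
    [0, [0.17, -0.03, -0.03], [0.75, 0, 0]],
    [0, [0.17, -0.03, -0.03], [0.75, 0, 0]],
    [0, [0.17, -0.03, -0.025], [0.75, 0, 0]],
    [0, [0.17, -0.035, -0.02], [0.75, 0, 0]],
    [0, [0.17, -0.035, -0.02], [0.75, 0, 0]],
    [0, [0.17, -0.035, -0.015], [0.75, 0, 0]],
    [0, [0.17, -0.04, -0.015], [0.75, 0, 0]],
  ],
)

```text
t: 25.15
tcp_pos: [0.6065, 0.0799, 0.0489]
orientation: [0.66, 0.251, -0.66, 0.257]
wrist_force: [-4.4, -7.6, 17.7]
grip_width: 0.0109
```

```bash
python3 - <<'E'
from pad import *
s,R=st(); bd(s);print(yawof(R),R[:,0])
goto(s['tcp_pos'],yawof(R),1,0,s)
d,L,z=pad(); save(d,'w15.png',s=1.5)
E
```

```text
t 25.15 tcp [0.6065 0.0799 0.0489] F [-4.377  -7.6306 17.724 ] w 0.0109 q [ 0.1159  0.6508  1.7513 -0.013   0.7363  0.9609]
board x 17.09 y -2.26 mm z 48.94; Fx -7.95 Fy 3.76 Fz 17.72 tq [-1.1835  0.8412 -0.0375]
-47.86791136038145 [ 0.0042 -0.0083 -1.    ]
[0, [0.0, 0.0, 0.0], [-0.0, 0.023, -0.085]]
face 0 None
padtop x range [ 95.4487 115.6453]
```

View pics/w15.png

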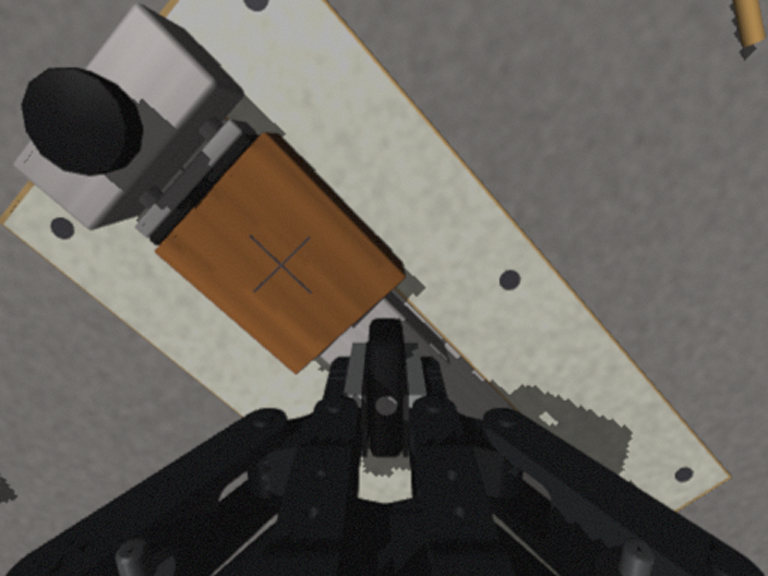

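```bash
python3 - <<'E'
from pad import *
d,L,z=pad(); save(d,'w16.png',(170,310,190,320),5)
s,R=st(); bd(s)
for v in range(180,320,6): print(v,[(round(L[v,u,0]),round(L[v,u,1]),round(z[v,u])) for u in range(200,310,8)])
d=imaging.grab_frame('scene'); save(d,'s16.png',(190,280,190,310),6)
E
```

```text
face 0 None
padtop x range [ 95.4513 115.6443]
t 25.25 tcp [0.6065 0.0799 0.0489] F [-4.7969 -5.0209 17.417 ] w 0.0109 q [ 0.1159  0.6508  1.7512 -0.013   0.7364  0.9597]
board x 17.08 y -2.28 mm z 48.94; Fx -5.39 Fy 4.38 Fz 17.42 tq [-1.0045  0.954  -0.1178]
180 [(65, -5, 43), (62, -8, 42), (59, -11, 44), (56, -14, 43), (53, -17, 44), (50, -21, 43), (47, -24, 43), (44, -27, 43), (41, -30, 43), (33, -30, 24), (29, -34, 23), (25, -37, 23), (22, -41, 23), (19, -44, 23)]
186 [(63, -2, 43), (60, -5, 43), (57, -9, 44), (54, -12, 43), (51, -15, 43), (47, -18, 43), (45, -21, 44), (41, -24, 43), (38, -28, 43), (30, -27, 23), (27, -31, 25), (23, -35, 24), (19, -38, 23), (16, -42, 23)]
192 [(60, 1, 43), (57, -3, 43), (54, -6, 44), (51, -9, 44), (48, -12, 43), (45, -16, 43), (42, -19, 43), (39, -22, 44), (30, -21, 22), (27, -25, 23), (23, -28, 24), (20, -32, 23), (16, -36, 24), (13, -39, 24)]
198 [(58, 3, 43), (55, 0, 43), (52, -4, 44), (49, -7, 43), (46, -10, 43), (42, -13, 42), (39, -16, 43), (35, -19, 39), (28, -19, 26), (24, -22, 24), (21, -26, 24), (17, -29, 24), (14, -33, 25), (9, -36, 23
[... 3442 characters left out ...]
3, -20, 114), (21, -23, 115), (20, -25, 115)]
306 [(43, -1, 118), (41, -3, 118), (40, -4, 118), (38, -6, 118), (36, -9, 119), (20, 6, 94), (-26, 48, 24), (-30, 44, 23), (-33, 39, 24), (-38, 35, 23), (25, -19, 118), (24, -21, 118), (21, -22, 117), (19, -24, 117)]
312 [(43, -1, 121), (41, -3, 121), (39, -5, 121), (38, -6, 121), (36, -8, 121), (-25, 55, 24), (-30, 51, 24), (-33, 47, 24), (-38, 43, 23), (-42, 39, 24), (25, -18, 120), (77, -57, 190), (22, -22, 121), (21, -24, 121)]
318 [(42, -1, 122), (40, -3, 123), (39, -5, 123), (37, -6, 123), (36, -9, 124), (-29, 59, 24), (-33, 55, 24), (-38, 51, 24), (-42, 46, 24), (-46, 42, 24), (24, -17, 121), (24, -21, 124), (22, -22, 123), (20, -23, 122)]
```

View pics/w16.png

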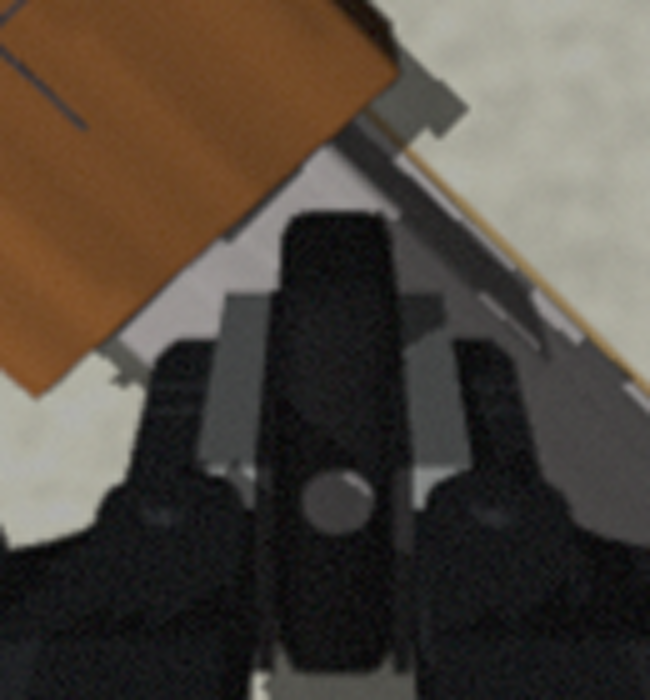

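View pics/s16.png

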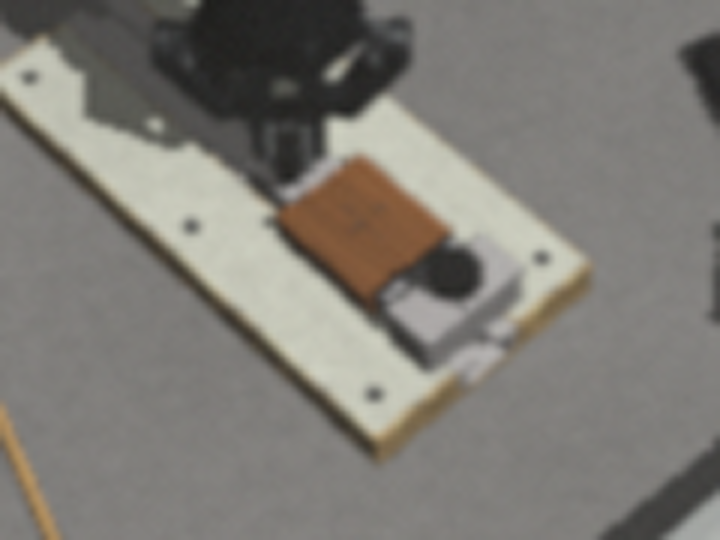

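>>> jog_arm(
  commands=[
    [0, [0.15, -0.06, 0.01], [0, 0, -0.04]],
    [0, [0.15, -0.06, 0.01], [0.7, 0, -0.04]],
    [0, [0.15, -0.06, 0.02], [0.8, 0, 0]],
    [0, [0.15, -0.055, 0.02], [0.8, 0, 0]],
    [0, [0.15, -0.055, 0.03], [0.8, 0, 0]],
    [0, [0.15, -0.05, 0.03], [0.8, 0, 0]],
    [0, [0.15, -0.05, 0.04], [0.8, 0, 0]],
    [0, [0.15, -0.045, 0.04], [0.8, 0, 0]],
    [0, [0.15, -0.045, 0.045], [0.8, 0, 0]],
    [0, [0.15, -0.04, 0.05], [0.8, 0, 0]],
  ],
  grip_force=90,
)

```text
t: 26.13
tcp_pos: [0.6068, 0.0793, 0.0504]
orientation: [0.71, -0.015, -0.704, -0.01]
wrist_force: [-3.6, -7.6, 12.2]
grip_width: 0.0102
```

```bash
python3 - <<'E'
from pad import *
s,R=st(); bd(s);print(yawof(R),R[:,0])
goto(s['tcp_pos'],-94.55,1,0,s)
d,L,z=pad(); save(d,'w17.png',s=1.5)
m=(z>66)&(z<78)&(L[...,0]>-20)&(L[...,0]<60)&(abs(L[...,1])<40)&(np.mgrid[0:384,0:512][1]>215)&(np.mgrid[0:384,0:512][1]<300)
print(np.median(z[250:300,252:262]))
E
```

```text
t 26.13 tcp [0.6068 0.0793 0.0504] F [-3.6069 -7.5521 12.1715] w 0.0102 q [ 0.1144  0.647   1.7544 -0.0122  0.7314  1.7299]
board x 16.44 y -2.69 mm z 50.42; Fx -7.81 Fy 3.00 Fz 12.17 tq [-1.3273  0.6281  0.0757]
-92.04653626209449 [ 0.0097 -0.0071 -0.9999]
[0, [0.0, 0.0, 0.0], [0.418, -0.096, -0.062]]
face 0 None
padtop x range [ 95.48   115.8552]
72.62735250649133
```

View pics/w17.png

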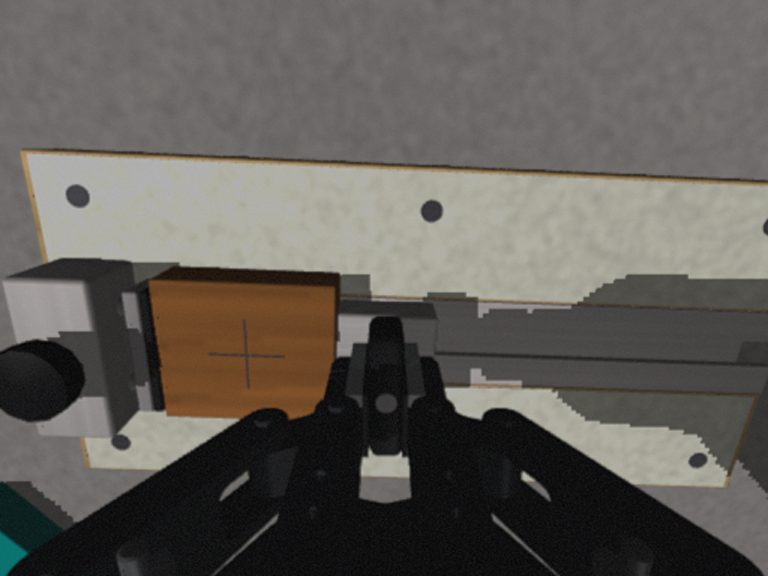

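>>> jog_arm(
  commands=[
    [0, [0.17, -0.04, 0.05], [0, -0.03, -0.02]],
    [0, [0.18, -0.04, 0.05], [0.1, -0.03, -0.02]],
    [0, [0.18, -0.04, 0.05], [0.2, -0.02, -0.01]],
    [0, [0.18, -0.04, 0.05], [0.2, -0.01, -0.01]],
    [0, [0.18, -0.04, 0.05], [0.2, -0.01, 0]],
    [0, [0.18, -0.04, 0.05], [0.2, 0, 0]],
    [0, [0.18, -0.04, 0.05], [0.1, 0, 0]],
    [0, [0.18, -0.04, 0.05], [0.1, 0, 0]],
    [0, [0.18, -0.04, 0.05], [0.1, 0, 0]],
    [0, [0.18, -0.04, 0.05], [0.1, 0, 0]],
  ],
)

```text
t: 27.02
tcp_pos: [0.6059, 0.0794, 0.0496]
orientation: [0.707, -0.065, -0.702, -0.06]
wrist_force: [-5.7, -5.9, 17.0]
grip_width: 0.01
```

```bash
python3 - <<'E'
from pad import *
s,R=st(); bd(s);print(yawof(R),R[:,0])
goto(s['tcp_pos'],-94.55,1,0,s)
d,L,z=pad(); save(d,'w18.png',(150,330,180,340),4)
print(np.median(z[250:300,252:262]))
C,ok=cloud(d); m=np.zeros_like(ok); m[205:300,225:290]=True
m&=ok&(abs(z-np.median(z[250:300,252:262]))<1.6); P=L[m]; print(len(P),cv2.minAreaRect(P.astype(np.float32)))
E
```

```text
t 27.02 tcp [0.6059 0.0794 0.0496] F [-5.7049 -5.9229 17.0072] w 0.01 q [ 0.1147  0.6483  1.7544 -0.012   0.7332  1.871 ]
board x 16.50 y -1.77 mm z 49.62; Fx -6.36 Fy 5.22 Fz 17.01 tq [-1.1131  1.018   0.4284]
-100.11877264771951 [ 0.0066 -0.0073 -1.    ]
[0, [0.0, 0.0, 0.0], [-0.928, -0.071, -0.061]]
face 0 None
padtop x range [ 95.5071 117.2935]
71.8552031036879
1634 ((14.6663818359375, -2.30780029296875), (29.07456398010254, 42.17094421386719), 16.095380783081055)
```

View pics/w18.png

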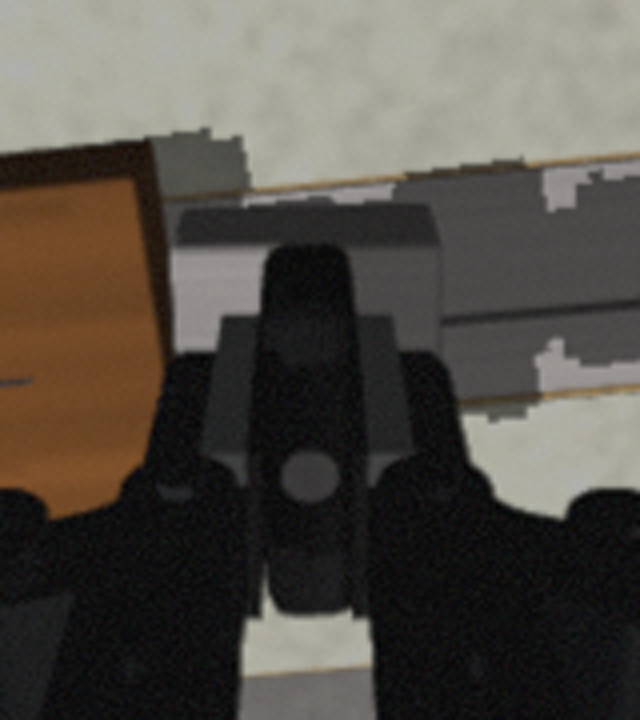

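```bash
python3 - <<'E'
from pad import *
d,L,z=pad(); C,ok=cloud(d)
np.savez('w18.npz',L=L,z=z,f=d['frame'])
m=np.zeros_like(ok); m[200:250,215:295]=True
b=m&ok&(abs(z-41.5)<1.8)
# restrict to base columns
P=L[b];print(len(P),P.min(0),P.max(0))
for v in range(198,245,3): print(v,[(round(L[v,u,0],1),round(L[v,u,1],1),round(z[v,u],1)) for u in (218,224,228,234,240,270,276,282,288,292)])
E
```

```text
face 0 None
padtop x range [ 95.4487 117.3842]
1190 [ -3.9336 -27.4319] [42.8762  4.2547]
198 [(np.float64(38.5), np.float64(-24.2), np.float64(30.2)), (np.float64(35.8), np.float64(-21.6), np.float64(23.7)), (np.float64(33.4), np.float64(-21.0), np.float64(22.9)), (np.float64(29.6), np.float64(-20.7), np.float64(23.2)), (np.float64(25.7), np.float64(-20.4), np.float64(23.1)), (np.float64(6.7), np.float64(-18.6), np.float64(23.6)), (np.float64(2.8), np.float64(-17.9), np.float64(22.9)), (np.float64(-1.0), np.float64(-17.7), np.float64(23.2)), (np.float64(-4.8), np.float64(-17.3), np.float64(23.3)), (np.float64(-7.3), np.float64(-17.3), np.float64(24.0))]
201 [(np.float64(38.4), np.float64(-23.1), np.float64(32.4)), (np.float64(36.2), np.float64(-19.4), np.float64(23.3)), (np.float64(33.7), np.float64(-19.0), np.float64(22.9)), (np.float64(29.7), np.float64(-18.9), np.float64(23.7)), (np.float64(25.9), np.float64(-18.5), np.float64(23.7)), (np.float64(6.8), np.float64(-16.9), np.float64(24.4)), (np.float64(3.1), np.float64(-16.6), np.float64(24.8)), (np.float64(-0.7), np.float64(-16.3
[... 7377 characters left out ...]
0), np.float64(58.2)), (np.float64(-0.1), np.float64(-6.6), np.float64(58.1)), (np.float64(-5.6), np.float64(13.2), np.float64(22.8))]
243 [(np.float64(40.1), np.float64(-1.0), np.float64(43.9)), (np.float64(33.4), np.float64(-10.1), np.float64(61.4)), (np.float64(31.5), np.float64(-9.5), np.float64(60.8)), (np.float64(27.2), np.float64(-13.7), np.float64(69.0)), (np.float64(24.4), np.float64(-12.9), np.float64(68.2)), (np.float64(9.6), np.float64(-11.3), np.float64(67.9)), (np.float64(6.7), np.float64(-11.1), np.float64(68.1)), (np.float64(3.4), np.float64(-7.3), np.float64(62.0)), (np.float64(0.2), np.float64(-6.8), np.float64(61.6)), (np.float64(-1.8), np.float64(-6.5), np.float64(61.6))]
```

>>> jog_arm(
  commands=[
    [0, [0.17, -0.05, 0.03], [-0.3, -0.03, -0.03]],
    [0, [0.17, -0.05, 0.03], [-0.3, -0.03, -0.03]],
    [0, [0.17, -0.05, 0.03], [-0.2, -0.01, 0]],
    [0, [0.17, -0.05, 0.03], [-0.1, -0.01, 0]],
    [0, [0.17, -0.05, 0.03], [0, 0, 0]],
    [0, [0.17, -0.05, 0.03], [0, 0, 0]],
    [0, [0.17, -0.05, 0.03], [0, 0, 0]],
    [0, [0.17, -0.05, 0.03], [0, 0, 0]],
    [0, [0.17, -0.05, 0.03], [0, 0, 0]],
    [0, [0.17, -0.05, 0.03], [0, 0, 0]],
  ],
)

```text
t: 27.95
tcp_pos: [0.6062, 0.0795, 0.05]
orientation: [0.708, -0.029, -0.705, -0.024]
wrist_force: [-4.3, -6.7, 15.2]
grip_width: 0.0102
```

```bash
cat > skew.py <<'E'
from pad import *
def skew(name=None):
    s,R=st(); bd(s);print('yaw',yawof(R),R[:,0])
    goto(s['tcp_pos'],-94.55,1,0,s)
    d,L,z=pad(); ok=d['range_z']>0
    vv,uu=np.mgrid[0:384,0:512]
    m=ok&(z>29)&(z<39)&(L[...,1]<-14)&(L[...,1]>-22)&(L[...,0]>-4)&(L[...,0]<34)&(uu>205)&(uu<310)&(vv<240)
    P=L[m]; 
    if len(P)>20:
        c=np.polyfit(P[:,0],P[:,1],1); r=P[:,1]-np.polyval(c,P[:,0]); k=abs(r)<.8; c=np.polyfit(P[k,0],P[k,1],1)
        print('base side skew deg',np.degrees(np.arctan(c[0])),k.sum(),'y at mid',np.polyval(c,16),'x ext',P[:,0].min(),P[:,0].max())
    # block -y side face
    m=ok&(z>29)&(z<41)&(L[...,1]<-24)&(L[...,1]>-36)&(L[...,0]>45)&(L[...,0]<100)
    P=L[m]
    if len(P)>20:
        c=np.polyfit(P[:,0],P[:,1],1);r=P[:,1]-np.polyval(c,P[:,0]); k=abs(r)<.8; c=np.polyfit(P[k,0],P[k,1],1); print('block side skew',np.degrees(np.arctan(c[0])),k.sum())
    print('bar top',np.median(z[262:290,252:262]))
    if name: save(d,name,s=1.5)
    return d,L,z
E
python3 - <<'E'
from skew import *
skew('w19.png')
E
```

```text
t 27.95 tcp [0.6062 0.0795 0.05  ] F [-4.2542 -6.7119 15.1611] w 0.0102 q [ 0.1144  0.6486  1.7522 -0.0104  0.737   1.7679]
board x 16.68 y -2.07 mm z 50.02; Fx -7.03 Fy 3.71 Fz 15.16 tq [-1.2654  0.9532 -0.0269]
yaw -94.29752986799645 [ 0.0046 -0.0065 -1.    ]
[0, [0.0, 0.0, 0.0], [0.042, -0.048, -0.059]]
face 0 None
padtop x range [ 95.5415 116.6108]
base side skew deg -1.5893896205422162 380 y at mid -18.13319822266534 x ext -2.9450934477569275 33.91621834895258
block side skew -0.1490080040624961 605
bar top 72.32707960617716
```

View pics/w19.png

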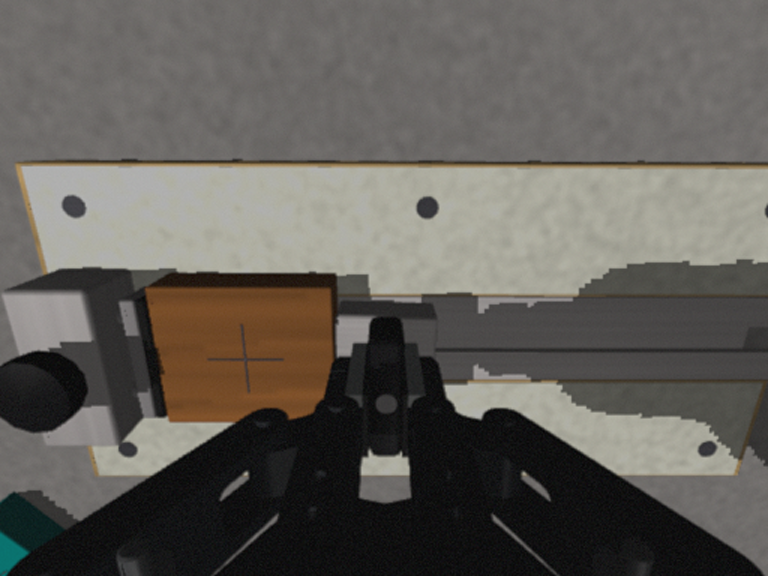

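```bash
cat >> skew.py <<'E'
def bar(L,z,ok):
    h=np.median(z[262:290,252:262]); m=np.zeros(z.shape,bool); m[205:325,235:282]=True
    m&=ok&(abs(z-h)<2.0); 
    n,lab=cv2.connectedComponents(m.astype(np.uint8)); m=lab==lab[275,257]
    # centreline per image row
    Q=[L[v][m[v]].mean(0) for v in range(205,325) if m[v].sum()>6]; Q=np.array(Q)
    c=np.polyfit(Q[:,1],Q[:,0],1); r=Q[:,0]-np.polyval(c,Q[:,1]);k=abs(r)<.6;c=np.polyfit(Q[k,1],Q[k,0],1)
    print('bar: board y',Q[:,1].min(),Q[:,1].max(),'x at mid',Q[:,0].mean(),'cw angle from board x deg',90+np.degrees(np.arctan(c[0])),k.sum(), cv2.minAreaRect(L[m].astype(np.float32)))
E
python3 - <<'E'
from skew import *
d,L,z=skew(); bar(L,z,d['range_z']>0)
E
```

```text
t 28.0 tcp [0.6062 0.0796 0.05  ] F [-5.0174 -7.3408 15.1889] w 0.01 q [ 0.1145  0.6486  1.7522 -0.0105  0.737   1.768 ]
board x 16.69 y -2.05 mm z 50.03; Fx -7.72 Fy 4.42 Fz 15.19 tq [-1.2925  0.8593 -0.0169]
yaw -94.29570751330641 [ 0.0046 -0.0065 -1.    ]
[0, [0.0, 0.0, 0.0], [0.043, -0.049, -0.059]]
face 0 None
padtop x range [ 95.3894 116.5748]
base side skew deg -1.690785726746463 372 y at mid -18.106713446748802 x ext -3.066907062342126 33.988210417470135
block side skew -0.1184327599708873 586
bar top 72.29448043066694
bar: board y -22.86729748202483 20.952279050114374 x at mid 17.386769798366522 cw angle from board x deg 89.99323213596898 75 ((19.16730308532715, -1.0257205963134766), (45.0772819519043, 21.34725570678711), 79.9394302368164)
```

>>> jog_arm(
  commands=[
    [0, [0.16, -0.06, 0.03], [-0.2, -0.02, -0.03]],
    [0, [0.16, -0.06, 0.03], [-0.2, -0.02, -0.03]],
    [0, [0.16, -0.06, 0.03], [-0.1, -0.01, 0]],
    [0, [0.16, -0.06, 0.03], [0, -0.01, 0]],
    [0, [0.16, -0.06, 0.03], [0, 0, 0]],
    [0, [0.16, -0.06, 0.03], [0, 0, 0]],
    [0, [0.16, -0.06, 0.03], [0, 0, 0]],
    [0, [0.16, -0.06, 0.03], [0, 0, 0]],
    [0, [0.16, -0.06, 0.03], [0, 0, 0]],
    [0, [0.16, -0.06, 0.03], [0, 0, 0]],
  ],
)

```text
t: 28.88
tcp_pos: [0.6065, 0.0798, 0.0504]
orientation: [0.709, -0.009, -0.705, -0.005]
wrist_force: [-4.7, -8.0, 14.3]
grip_width: 0.0104
```

```bash
python3 - <<'E'
from skew import *
d,L,z=skew('w20.png'); bar(L,z,d['range_z']>0)
E
```

```text
t 28.88 tcp [0.6065 0.0798 0.0504] F [-4.7169 -8.0387 14.2797] w 0.0104 q [ 0.1149  0.6483  1.7514 -0.0107  0.7381  1.7134]
board x 16.95 y -2.34 mm z 50.43; Fx -8.39 Fy 4.06 Fz 14.28 tq [-1.3196  0.8687 -0.0936]
yaw -91.13809681492341 [ 0.0046 -0.0067 -1.    ]
[0, [0.0, 0.0, 0.0], [0.569, -0.047, -0.062]]
face 0 None
padtop x range [ 95.4155 116.4008]
base side skew deg -0.4246504083526629 360 y at mid -18.40984715305379 x ext -2.9905650870642306 33.92488719390356
block side skew -0.30953623857806917 600
bar top 72.68846702287874
bar: board y -23.061790255144185 20.5981633702028 x at mid 17.585353542645997 cw angle from board x deg 87.03291542107212 75 ((19.308795928955078, -1.240142822265625), (44.724517822265625, 21.778520584106445), 82.59115600585938)
```

>>> jog_arm(
  commands=[
    [0, [0.17, -0.045, 0.03], [0.1, -0.02, -0.02]],
    [0, [0.17, -0.045, 0.03], [0.1, -0.02, -0.02]],
    [0, [0.17, -0.045, 0.03], [0.1, -0.01, -0.02]],
    [0, [0.17, -0.045, 0.03], [0.1, 0, 0]],
    [0, [0.17, -0.045, 0.03], [0.05, 0, 0]],
    [0, [0.17, -0.045, 0.03], [0, 0, 0]],
    [0, [0.17, -0.045, 0.03], [0, 0, 0]],
    [0, [0.17, -0.045, 0.03], [0, 0, 0]],
    [0, [0.17, -0.045, 0.03], [0, 0, 0]],
    [0, [0.17, -0.045, 0.03], [0, 0, 0]],
  ],
)

```text
t: 29.77
tcp_pos: [0.6065, 0.0797, 0.0501]
orientation: [0.709, -0.026, -0.705, -0.022]
wrist_force: [-5.0, -7.5, 15.4]
grip_width: 0.0102
```

```bash
python3 - <<'E'
from skew import *
d,L,z=skew('w21.png'); bar(L,z,d['range_z']>0)
E
```

```text
t 29.77 tcp [0.6065 0.0797 0.0501] F [-4.9788 -7.5171 15.3665] w 0.0102 q [ 0.1145  0.6488  1.7518 -0.0101  0.7369  1.7599]
board x 16.84 y -2.34 mm z 50.06; Fx -7.89 Fy 4.37 Fz 15.37 tq [-1.271   0.9467  0.0565]
yaw -93.84637295909393 [ 0.0049 -0.0063 -1.    ]
[0, [0.0, 0.0, 0.0], [0.117, -0.051, -0.057]]
face 0 None
padtop x range [ 95.4916 116.4539]
base side skew deg -0.28335526855130483 370 y at mid -18.405605091582697 x ext -2.451446684194364 33.96038862391805
block side skew -0.2791220033294334 590
bar top 72.44948402641171
bar: board y -23.177754221936407 20.77861205697012 x at mid 17.49572613316289 cw angle from board x deg 89.4100542743997 73 ((19.295318603515625, -1.2577476501464844), (45.00899124145508, 21.7644100189209), 79.60113525390625)
```

View pics/w21.png

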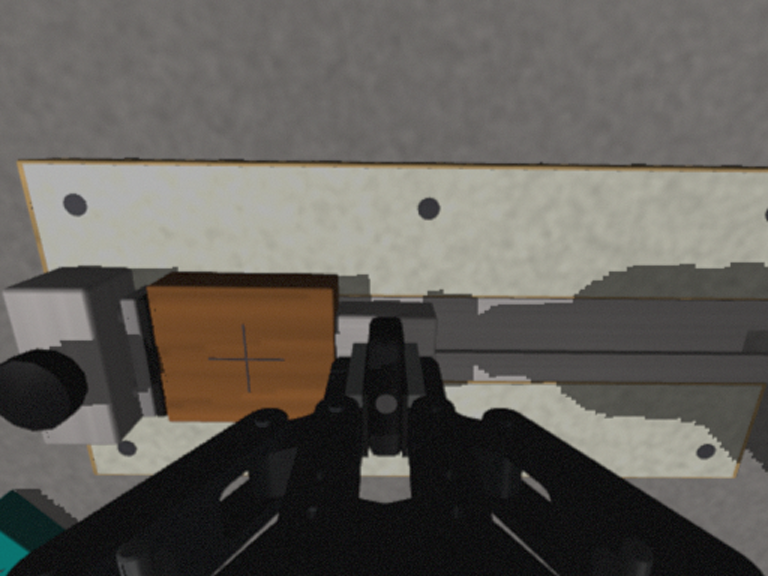

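>>> jog_arm(
  commands=[
    [0, [0.17, -0.045, 0.02], [0.06, -0.01, -0.01]],
    [0, [0.17, -0.045, 0.02], [0.06, -0.01, -0.01]],
    [0, [0.17, -0.045, 0.02], [0, 0, 0]],
    [0, [0.15, -0.045, 0.02], [0, 0, 0]],
    [0, [0.12, -0.045, 0.02], [0, 0, 0]],
    [0, [0.08, -0.045, 0.02], [0, 0, 0]],
    [0, [0.04, -0.045, 0.01], [0, 0, 0]],
    [0, [0, -0.045, 0], [0, 0, 0]],
    [0, [0, -0.04, 0], [0, 0, 0]],
    [0, [0, -0.04, 0], [0, 0, 0]],
  ],
)

```text
t: 30.65
tcp_pos: [0.6064, 0.0797, 0.0505]
orientation: [0.708, -0.031, -0.705, -0.024]
wrist_force: [0.2, -5.7, 0.2]
grip_width: 0.0104
```

```bash
python3 - <<'E'
from skew import *
d,L,z=skew(); bar(L,z,d['range_z']>0)
E
```

```text
t 30.65 tcp [0.6064 0.0797 0.0505] F [ 0.1701 -5.6637  0.237 ] w 0.0104 q [ 0.1164  0.648   1.7517 -0.0156  0.7381  1.7766]
board x 16.84 y -2.19 mm z 50.54; Fx -5.63 Fy -0.62 Fz 0.24 tq [-0.9665  0.0971  0.0514]
yaw -94.46762870581 [ 0.005  -0.01   -0.9999]
[0, [0.0, 0.0, 0.0], [0.014, -0.055, -0.091]]
face 0 None
padtop x range [ 95.4557 116.3701]
base side skew deg -0.36312234268926963 377 y at mid -18.423133919933587 x ext -2.4209285732796544 33.97261106491753
block side skew -0.32005260394495416 584
bar top 72.82997821436595
bar: board y -22.95362255642688 20.863028992093696 x at mid 17.546218024022632 cw angle from board x deg 90.0856904440557 75 ((15.104135513305664, -1.188079833984375), (21.823047637939453, 45.7318115234375), 9.91448974609375)
```

>>> jog_arm(
  commands=[
    [0, [0, -0.02, 0], [0, 0, 0]],
    [0, [0, 0, 0], [0, 0, 0]],
    [0, [0, 0, 0], [0, 0, 0]],
    [0, [0, 0, 0], [0, 0, 0]],
    [1.5, [0, 0, 0], [0, 0, 0]],
    [2, [0, 0, 0], [0, 0, 0]],
    [3, [0, 0, 0], [0, 0, 0]],
    [4, [0, 0, 0], [0, 0, 0]],
    [4, [0, 0, 0], [0, 0, 0]],
    [4, [0, 0, 0], [0, 0, 0]],
  ],
  grip_force=30,
)

```text
t: 31.53
tcp_pos: [0.6077, 0.0822, 0.0517]
orientation: [0.709, -0.03, -0.704, -0.025]
wrist_force: [0.6, -0.0, 0.4]
grip_width: 0.0398
```

```bash
python3 - <<'E'
from skew import *
d,L,z=skew('w22.png'); bar(L,z,d['range_z']>0)
E
```

```text
t 31.53 tcp [0.6077 0.0822 0.0517] F [ 0.551  -0.0432  0.3578] w 0.0398 q [ 0.119   0.6468  1.75   -0.0118  0.7378  1.7771]
board x 19.48 y -3.29 mm z 51.73; Fx 0.00 Fy -0.55 Fz 0.36 tq [-0.0289 -0.0092  0.0142]
yaw -94.50883348294082 [ 0.0079 -0.007  -0.9999]
[0, [0.0, 0.0, 0.0], [0.007, -0.08, -0.061]]
face 0 None
padtop x range [ 95.474  116.2623]
base side skew deg -0.495326536784633 361 y at mid -18.40546066350626 x ext -2.408997215327162 33.94202015500815
block side skew -0.31936849990278304 578
bar top 72.67358216769466
bar: board y -23.279785346625733 21.45700180894437 x at mid 17.320308784583897 cw angle from board x deg 89.96182813460297 79 ((17.18790626525879, -1.1257915496826172), (45.987335205078125, 11.744767189025879), 89.65911102294922)
```

View pics/w22.png

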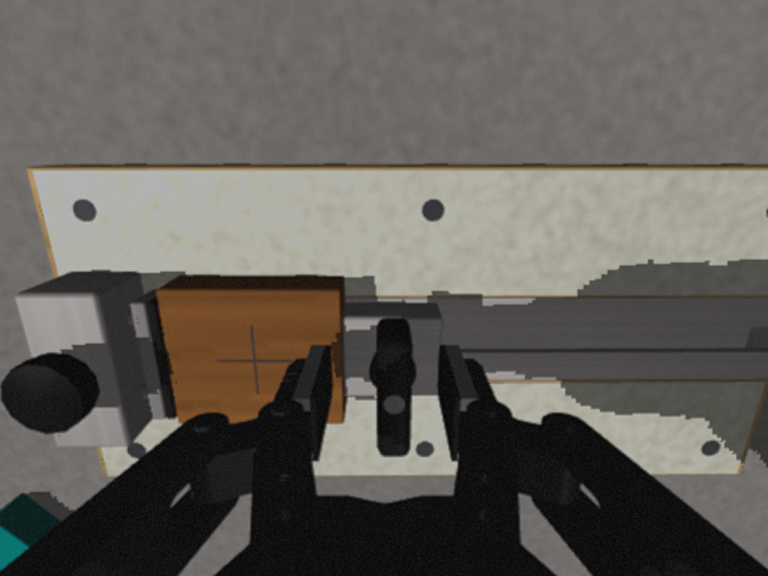

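>>> jog_arm(
  commands=[
    [4, [-0.3, 0.2, 0], [0, 0, 0]],
    [4, [-0.6, 0, 0], [0, 0, 0]],
    [4, [-1, 0, 0], [0, -0.03, -0.02]],
    [4, [-1.5, 0, 0], [0, -0.03, -0.02]],
    [4, [-1.5, 0, 0], [0, -0.02, -0.02]],
    [4, [-1.5, 0, 0], [0, 0, 0]],
    [4, [-1.5, 0, 0], [0, 0, 0]],
    [4, [-1, 0, 0], [0, 0, 0]],
    [4, [-0.5, 0, 0], [0, 0, 0]],
    [4, [0, 0, 0], [0, 0, 0]],
  ],
)

```text
t: 32.42
tcp_pos: [0.6074, 0.0801, 0.1555]
orientation: [0.707, -0.027, -0.707, -0.029]
wrist_force: [0.6, -0.2, 0.4]
grip_width: 0.0401
```

```bash
python3 - <<'E'
from pad import *
s,R=st(); bd(s)
d,L,z=pad(); save(d,'w23.png',(120,320,60,360),2.6)
ok=d['range_z']>0
def rect(lo,hi,x0,x1,w=40):
    m=ok&(z>lo)&(z<hi)&(L[...,0]>x0)&(L[...,0]<x1)&(abs(L[...,1])<w)
    P=L[m].astype(np.float32); print(lo,hi,len(P),np.median(z[m]),cv2.minAreaRect(P))
rect(69,77,-10,45); rect(39.5,42.5,-5,36); rect(42,46,40,107,35)
np.savez('w23.npz',L=L,z=z)
E
```

```text
t 32.42 tcp [0.6074 0.0801 0.1555] F [ 0.6251 -0.1817  0.4106] w 0.0401 q [0.1109 0.4976 1.7103 0.0019 0.9333 1.7596]
board x 17.30 y -3.22 mm z 155.46; Fx -0.13 Fy -0.64 Fz 0.41 tq [-0.0207 -0.0417  0.0044]
face 0 None
padtop x range [ 95.4787 116.4022]
69 77 689 72.62432475270448 ((17.274036407470703, -1.1963081359863281), (11.502741813659668, 44.833160400390625), 0.17405980825424194)
39.5 42.5 850 41.18906272404814 ((16.597074508666992, -0.37116432189941406), (35.92168426513672, 38.63852310180664), 88.82792663574219)
42 46 4105 43.31274119833566 ((73.50691223144531, -0.6318511962890625), (66.97762298583984, 60.601802825927734), 0.001451572636142373)
```

View pics/w23.png

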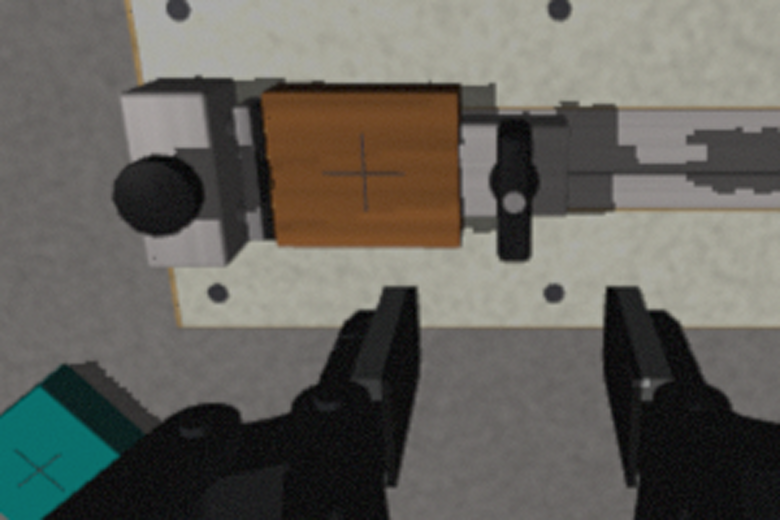

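```bash
python3 - <<'E'
from h import *
f=np.load('w23.npz');L=f['L'];z=f['z']
m=(z>40)&(z<47)&(abs(L[...,1])<22)&(L[...,0]>95)&(L[...,0]<124)
for yb in range(-20,21,5):
    k=m&(abs(L[...,1]-yb)<2); x=np.sort(L[k][:,0]); print(yb,len(x),x[-4:].round(1))
im=imaging.grab_frame('top'); save(im,'t24.png',(105,215,180,360),4)
s=imaging.grab_frame('scene'); save(s,'s24.png',(170,290,170,310),5)
E
```

```text
-20 107 [122.3 122.4 122.6 122.6]
-15 115 [122.6 122.6 122.7 122.8]
-10 111 [122.7 122.7 122.8 122.9]
-5 109 [122.6 122.6 122.7 122.8]
0 107 [122.5 122.5 122.7 122.7]
5 107 [122.6 122.7 122.7 122.8]
10 106 [122.5 122.5 122.6 122.7]
15 98 [122.3 122.4 122.4 122.5]
20 98 [122.3 122.3 122.5 122.8]
```

View pics/s24.png

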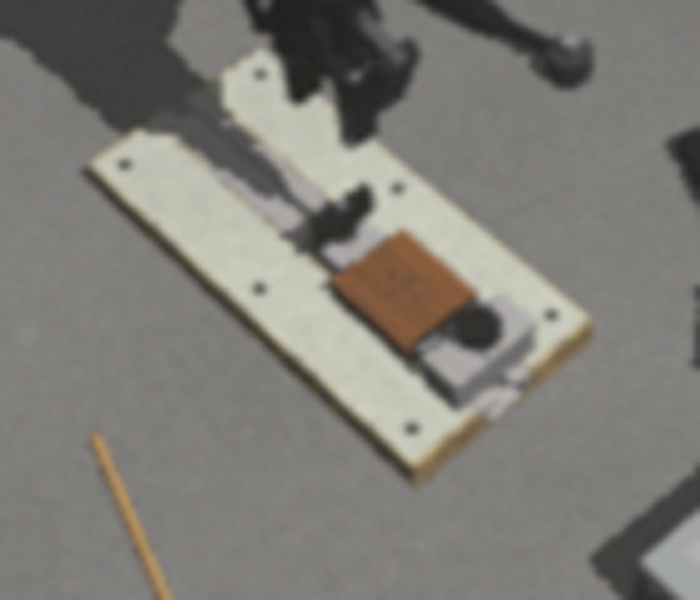

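```bash
python3 -c "
from station import ticket,sense
print(sense()['t'],ticket.sign_off())"
```

```text
the job is handed in; nothing more can be done
32.5667 None
```

The block is clamped: I took the stop from its parking block, dropped it into the T-slot and slid it along, pushing the block onto the pad. I then pressed the handle, turned it a quarter turn, let go and handed the job in at 32.6 s.

**What the last checks showed, with the robot clear:**
- **Base:** flat on the board, top about 41.2–41.5 mm in the camera frame.
- **Handle:** about 90° across the slot and about 2.5–3 mm down, as it should be with the head under the lips.
- **Block and pad:** the block is square against the stop. It pressed the pad in by an estimated 1.1 mm of its 3 mm. The wrist read 5.6 N along the slot just before I let go.

**What did not go cleanly:**
- The fingers slipped about 3 mm up the bar while pressing and turning.
- I first turned about 5° too far, which skewed the base about 4° in the slot. I turned back under pressure until it was straight, then went gently back to the locked position.
- The stop sits about 0.4° off the slot, or 1.2° by a coarser fit. That puts the bolt turn at about 89–89.7°.
- I could not measure the pad's position directly after releasing, because its back edge merges with the backstop in the depth image. The 1.1 mm comes from the stop's position compared with where contact began.

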